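# Tip the sorted mould parts into the blue box

### The job

Lay the stray core insert and the long black screw from the bench onto the steel tipping tray, beside the two short screws that are on it. Then tip the tray by pressing down its orange tab so that all four parts slide off into the blue box (none into the red one, and none put into the box by hand), and press the tray back level. Leave the torch standing and the other things on the bench where they are.

Things in the scene. Friction and masses are not known exactly. Their poses are not given: they have to be found in the camera images.
- stand: grey stand of the tipping tray, fixed: base 150 x 130 x 10 mm, two upright cheeks 50 mm wide and 165 mm high at x = +-61 mm that carry the hinge. Origin at the centre of its underside on the bench. Its x points away from the robot (yaw within 0.2 rad), y to the left along the tray. The hinge axis runs along its x, 140 mm above the bench
- tray_in (a point): centre of the floor of the bright steel tipping tray, on the hinge axis, 140 mm above the bench; x along the hinge (away from the robot), y along the tray to the left, z square to the floor; tilts with the tray. The tray is a trough 260 mm long (y -130 to +130) and 90 mm wide inside, with side walls 27 mm high, 3 mm thick along its long sides; both ends are open
- tray (a joint): tilt of the tray, rad: 0 level (as it starts), positive when its left (+y) end is down, negative when its right end is down; stops at +-0.6. The hinge is stiff: about 6 N down on a tab moves it, and it stays where it is left. The floor is slick (friction about 0.2): parts begin to slide off the low end at 0.2 to 0.25 rad of tilt, quickly above 0.4
- tab_left (a point): middle of the top of the left orange press tab, which sticks out of the tray's robot side near its left end. The tab is flat, 42 mm out from the side wall by 50 mm along the tray, 8 mm thick; this point is at x -70, y +105, z +4 mm from tray_in in its frame and moves with the tray. Press it down to tip the tray to the left; nothing stands under it
- tab_right (a point): the same on the right orange press tab: x -70, y -105, z +4 mm from tray_in. Press it down to tip the tray to the right
- blue_box: open blue box, fixed, 140 x 170 x 55 mm (x, y, height), walls 4 mm, under one end of the tray (its centre 170 mm from the stand's, left or right, it varies). Origin at the centre of its underside; axes as the stand's
- blue_box_in (a point): centre of the blue box's inner floor, 4 mm above the bench
- red_box: the same box in red, fixed, under the other end of the tray. Origin at the centre of its underside
- red_box_in (a point): centre of the red box's inner floor, 4 mm above the bench
- insert: grey steel core insert, a block 36 (x) x 50 (y) x 25 mm high with a step and a hole in its top, about 0.3 kg; starts on the bench in front of the tray, to the left or right. Origin at the centre of its underside
- screw_long: long black socket cap screw lying along its y axis, 55 mm long, head 15 mm thick at its -y end, shank 11 mm high and 8 mm wide; starts on the bench in front of the tray on the other side from the insert. Does not roll. Origin under its middle, at bench level
- screw_black: short black socket cap screw, 43 mm long along its y axis, head 12 mm thick; starts on the tray near one end. Does not roll. Origin under its middle
- screw_zinc: short bright zinc-plated socket cap screw, 38 mm long along its y axis, head 12 mm thick; starts on the tray near the other end. Does not roll. Origin under its middle
- torch: black flashlight standing on its tail, loose, 34 mm across, 130 mm high, about 100 mm from the insert's middle along the insert's +y axis; leave it standing. Origin at the centre of its underside
- bushing: grey steel guide bushing standing on the bench, loose, 32 mm across, 34 mm high, about 58 mm from the long screw's middle on the screw's -x side; leave it alone. Origin at the centre of its underside
- tape_measure: grey and yellow tape measure lying flat, loose, 64 x 80 x 30 mm, in front of the tray; leave it alone
- hex_key: black bent hex key lying flat, loose, 45 x 125 x 12 mm, its length about along the robot's x; leave it alone
- paste_tin: open green tin, loose, 59 mm across, 30 mm high, on the right; leave it alone
Mind the look-alikes: they are no part of the job. Leave any turquoise or yellow look-alike of the insert alone.

How it is judged:
By the outcome, as a careful person would: the job done as asked, in the order asked, and still so for the second after the job is handed in, with the robot touching nothing.
It also fails if it takes over 64 s, if anything falls off the work surface, if the arm or the gripper's body presses on something with over 40 N, if the wrist force passes 120 N, or if a joint passes its speed limit or range.

### The arm

A 7-joint arm with a two-finger parallel gripper is mounted at the origin on the work surface; the furniture and walls round the work are solid. World frame = base frame: x ahead of the robot, y to its left, z up, the work surface at z = 0. Lengths are in m, angles in rad, forces in N, time in s.
With the tool pointing down it reaches from about 0.425 to 0.925 m from the base axis. Payload 6.8 kg.
Tool frame: the origin (TCP) lies at the very end of the fingers, on their centre line; the grasp point (between the pads) lies 19 mm behind it (r.grip_depth is the distance from the TCP to the grasp point, in m); z points along the fingers, y is the direction in which the jaws open and shut (so a half turn about z gives the same grasp; the last joint's range is limited). The gripper opens to 85 mm and grips with 20 to 120 N. Pads are 22 mm wide; open, the fingers measure 114 mm over their backs; the gripper's body (76 mm by 85 mm) begins 54 mm behind the grasp point. The pads swing forward as they close: fully open they stand 13 mm farther back than shut.
Start: joints at [-1.342, 0.477, 0.022, 1.555, -0.011, 1.109, -0.083], TCP at [0.223, 0.637, 0.231] pointing down, gripper open.
Joint ranges: [-2.96, 2.96], [-0.34, 2.1], [-1.41, 1.46], [0.24, 2.44], [-1.37, 4.51], [0.17, 1.92], [-2.96, 2.96]. Speed limits (rad/s): [2.39, 2.39, 3.14, 3.14, 3.14, 3.14, 3.14].

### API

Orientations are given as a rotation vector (axis times angle).
In Python, from bench import r, grab_frame gives the robot as it stands. The module is installed in compiled form; this text tells all that it offers.
- The arm moves only by the tool play_rows, never from a script. Its argument "increments" is a list of rows, each a list of 7 numbers: the shift along the tool's x, y, z in mm, then the turn, a rotation vector about the tool's x, y, z in rad, then the closure in counts, from 0 (fully open) to 255 (shut). In form: [[tx, ty, tz, rx, ry, rz, claw], ...]. A call has 1 to 5 rows; each row shifts and turns the pose as measured when the row begins, along the tool's axes as they then stand; what a row does not reach is not made up. A row lasts 1/10 s, in which the tool goes at most 50 mm and 8.59 degrees, less where a joint would pass 70% of its speed; a pose out of reach is approached as far as the arm can. A call is refused whole if a number of a shift passes 50 or a number of a turn 0.15, either way. A call with a gripper value outside its range is refused whole. The fingers move at their own pace and stop on an object; "force" is the grip in N (left out, the last holds). Time passes only in rows, so rows that do not move let the fingers close. It gives the time, the measured TCP pose, the force and the opening at its end, in the units of the state.
- r.get_obs(): the state, without advancing time (a new reading comes with each control period).
- grab_frame(name): name is "scene" or "top"; returns a dict with "color" (420x560x3 uint8, blue, green, red), "depth" (420x560 float32, m along the optical axis (not along the pixel's ray), 0 where there is no reading), "K" (3x3 intrinsics, pixels), "T" (4x4, takes a point from camera to world coordinates). Camera axes: x right, y up, looking along -z (the intrinsics and any distortion apply to the point x, -y, -z); pixel columns grow to the right and rows downward; lengths in m; the calibration is good to about 2 mm. A picture is of the moment at which its call begins.
- r.hand_in(): hands the job in, once; it reports no verdict.
The state is a dict: "clock": time; "joints": joint angles; "qvel": joint speeds; "tau": joint torques, N m; "tcp_pos": TCP position; "orientation": TCP orientation; "contact_force": force on the tool from outside, world axes, zero at the start; "moment": the same for the moment, N m; "grip_width": finger opening in m.
Only numpy, scipy, OpenCV 4.12 (cv2) and the standard library are available. Lean on these libraries where they do the work, as an engineer would, in place of code of your own. Each camera call takes 0.05 s, during which the arm holds its last target.

## Working session

There is one attempt and no reset: what is moved stays moved. The work goes in short steps, Python scripts to look and compute and a tool call to move; the robot and the scene stay as the last step left them, time stands still between calls to the robot, and variables do not carry over. Pictures are saved under pics/ and viewed, and the job is handed in when it is done.

Besides the shell and the picture viewer there is one more tool, called after "Emit:" as name(argument=value, ...) on one line, values as JSON. play_rows: Moves the arm, as the interface text tells. Its arguments: {"type":"object","properties":{"increments":{"type":"array","items":{"type":"array","items":{"type":"number"}}},"force":{"type":"number"}},"required":["increments"]}

```bash
mkdir -p pics; ls
python3 - <<'E'
from bench import r, grab_frame
import cv2,numpy as np
for n in ("scene","top"):
    f=grab_frame(n); cv2.imwrite(f"pics/{n}0.png",f["color"]); print(n,f["K"].round(1).tolist(),f["T"].round(3).tolist())
    np.savez(f"{n}0.npz",**{k:f[k] for k in("color","depth","K","T")})
o=r.get_obs()
for k,v in o.items(): print(k,np.round(v,3))
E
```

```text
pics
scene [[397.7, 0.0, 284.7], [0.0, 397.7, 209.5], [0.0, 0.0, 1.0]] [[0.915, 0.254, -0.315, 0.183], [-0.404, 0.573, -0.712, -0.757], [-0.001, 0.779, 0.627, 0.782], [0.0, 0.0, 0.0, 1.0]]
top [[395.4, 0.0, 273.9], [0.0, 395.4, 208.9], [0.0, 0.0, 1.0]] [[0.03, 0.98, -0.199, 0.289], [-1.0, 0.03, -0.003, -0.016], [0.003, 0.199, 0.98, 1.177], [0.0, 0.0, 0.0, 1.0]]
clock 0.1
joints [-1.342  0.478  0.022  1.556 -0.011  1.109 -0.083]
qvel [-0.001 -0.001  0.002 -0.002 -0.    -0.001 -0.   ]
tau [ 4.0000e-03 -5.9777e+01  1.6130e+00 -2.8196e+01  1.3000e-02  5.0000e-03
 -0.0000e+00]
tcp_pos [0.223 0.637 0.23 ]
orientation [-5.270e-01 -3.097e+00  3.000e-03]
contact_force [-0.775 -0.308  0.686]
moment [-0.016 -0.038  0.026]
grip_width 0.085
```

View pics/scene0.png

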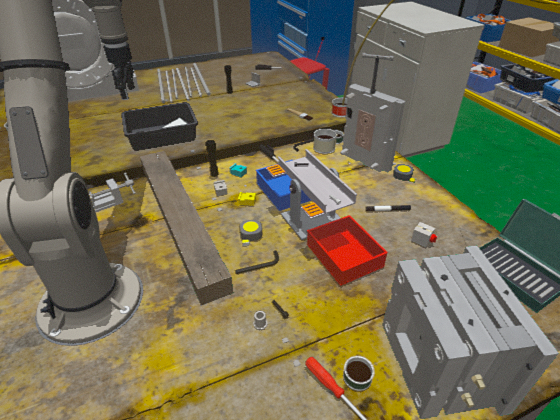

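View pics/top0.png

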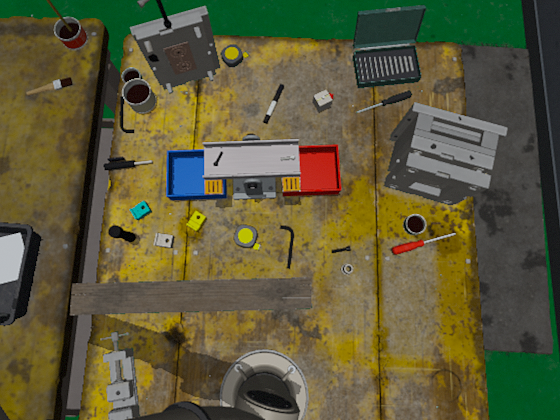

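The scene view shows the tray at about (318,185), with the blue box to its left and the red box to its right. In the top view the insert is at (164,240), the torch at (122,232), the long screw at (343,249) and the bushing at (347,269). The blue box is on the left (195,175).

```bash
cat > h.py <<'E'
import numpy as np,cv2
def load(n):
    d=np.load(n); return {k:d[k] for k in d.files}
def cloud(f):
    d=f["depth"].astype(float);K=f["K"];v,u=np.mgrid[:d.shape[0],:d.shape[1]]
    P=np.stack([(u-K[0,2])/K[0,0]*d,-(v-K[1,2])/K[1,1]*d,-d],-1)
    W=P@f["T"][:3,:3].T+f["T"][:3,3]; W[d==0]=np.nan
    return W
def proj(f,X):
    c=np.linalg.inv(f["T"])@np.append(X,1); K=f["K"]
    return K[0,0]*c[0]/-c[2]+K[0,2], K[1,1]*-c[1]/-c[2]+K[1,2]
def ray(f,u,v,z):
    K=f["K"];d=f["T"][:3,:3]@np.array([(u-K[0,2])/K[0,0],-(v-K[1,2])/K[1,1],-1]);o=f["T"][:3,3]
    return o+d*(z-o[2])/d[2]
def crop(f,u0,u1,v0,v1,s,name):
    cv2.imwrite(name,cv2.resize(f["color"][v0:v1,u0:u1],None,fx=s,fy=s,interpolation=cv2.INTER_CUBIC))
E
python3 - <<'E'
from h import *
t=load("top0.npz");s=load("scene0.npz")
W=cloud(t)
for n,(u,v) in dict(insert=(160,240),insR=(168,241),torch=(116,230),screw=(343,249),bush=(347,268),tray=(252,155),tabL=(214,187),tabR=(291,184),blue=(195,175),red=(322,170),turq=(141,210),yel=(196,220),plank=(200,296),bench=(260,280),hex=(290,240),tape=(245,236),bench2=(330,260)).items(): print(n,W[v,u].round(4))
crop(t,90,290,120,270,4,"pics/t_a.png");crop(t,270,370,200,275,8,"pics/t_b.png")
crop(s,190,390,130,280,4,"pics/s_a.png");
crop(s,230,330,280,355,8,"pics/s_b.png")
E
```

```text
insert [0.4204 0.3184 0.0224]
insR [0.418  0.2944 0.0238]
torch [0.431  0.4055 0.1332]
screw [ 0.4115 -0.2197  0.0102]
bush [ 0.3567 -0.2323  0.0035]
tray [0.6478 0.0518 0.1433]
tabL [0.5543 0.1505 0.1431]
tabR [ 0.5675 -0.0566  0.1486]
blue [0.6251 0.2328 0.0079]
red [ 0.6542 -0.1571  0.0044]
turq [0.5075 0.3815 0.0256]
yel [0.4823 0.2164 0.0262]
plank [0.2648 0.1834 0.0624]
bench [0.3131 0.0201 0.0623]
hex [ 0.4335 -0.0628  0.0094]
tape [0.4385 0.0694 0.0315]
bench2 [ 0.379  -0.1831 -0.0022]
```

View pics/t_a.png

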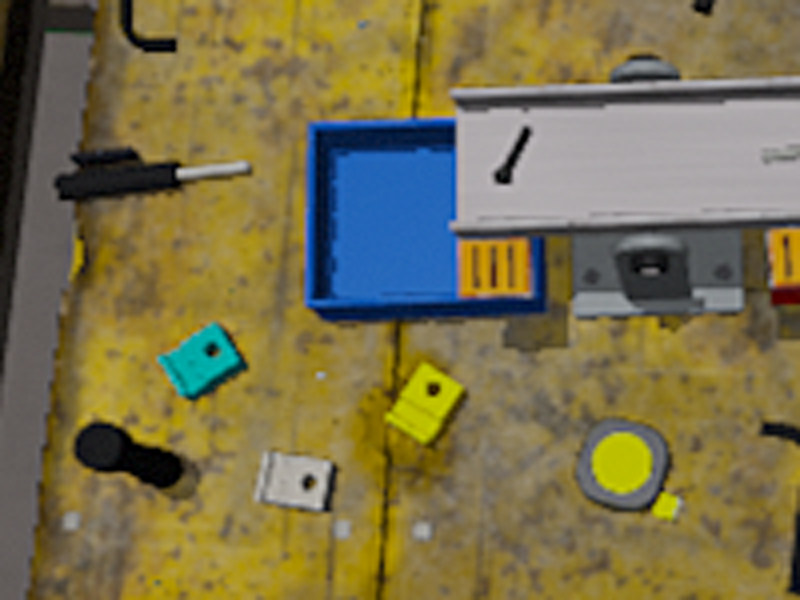

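View pics/t_b.png

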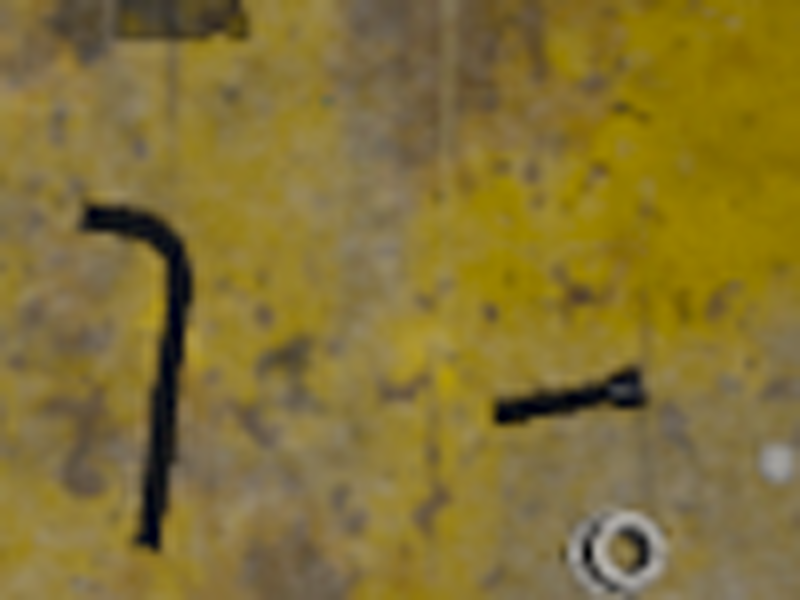

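View pics/s_a.png

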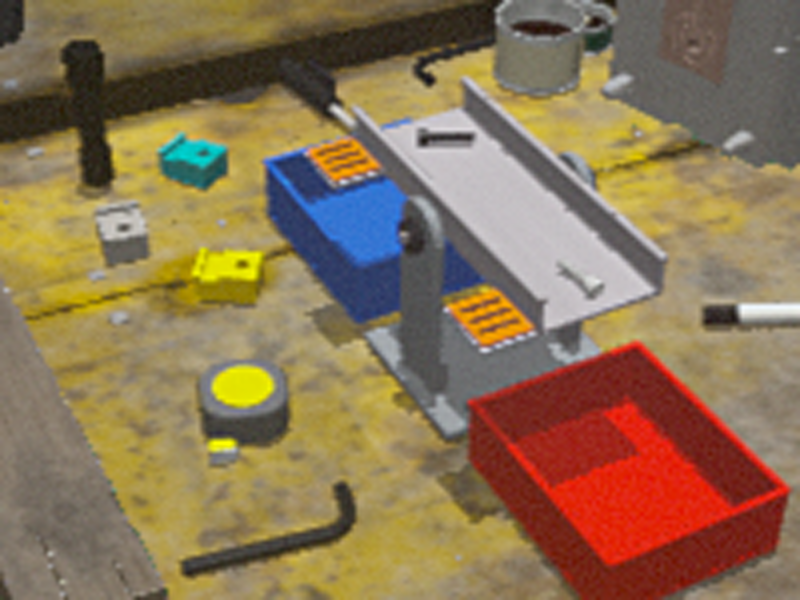

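View pics/s_b.png

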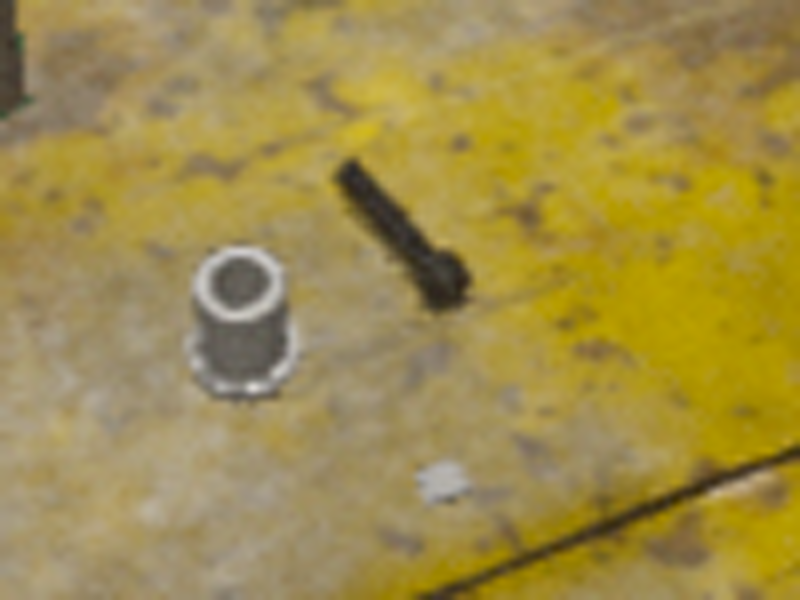

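Run:
```python
from h import *
for nm in("top0.npz","scene0.npz"):
    f=load(nm);W=cloud(f);hsv=cv2.cvtColor(f["color"],cv2.COLOR_BGR2HSV)
    print(nm)
    z=W[...,2];reg=(W[...,0]>.4)&(W[...,0]<.8)&(abs(W[...,1]-.05)<.3)
    # tray tabs: orange at height
    m=reg&(z>.125)&(z<.165)&(hsv[...,0]>5)&(hsv[...,0]<22)&(hsv[...,1]>150)
    n,l,st,c=cv2.connectedComponentsWithStats(cv2.morphologyEx(m.astype(np.uint8),cv2.MORPH_CLOSE,np.ones((5,5))))
    for i in range(1,n):
        if st[i,4]>30:
            p=W[(l==i)&m]; rc=cv2.minAreaRect(p[:,:2].astype(np.float32)*1000); print("tab",st[i],p.mean(0).round(4),np.median(p[:,2]).round(4),rc)
    # blue/red rims
    for col,cm in(("blue",(hsv[...,0]>95)&(hsv[...,0]<125)&(hsv[...,1]>120)),("red",((hsv[...,0]<4)|(hsv[...,0]>175))&(hsv[...,1]>150))):
        p=W[reg&cm&(z>-.01)&(z<.07)]; rc=cv2.minAreaRect(p[:,:2].astype(np.float32)*1000); print(col,len(p),rc,np.percentile(p[:,2],[2,10,50,90,98]).round(3))
    # floor + walls
    m=reg&(z>.13)&(z<.185)&(hsv[...,1]<60)
    p=W[m];print("steel",len(p),cv2.minAreaRect(p[:,:2].astype(np.float32)*1000))
    m=reg&(z>.13)&(z<.15)&(hsv[...,1]<60)&(W[...,0]>.62)&(W[...,0]<.67)&(abs(W[...,1]-.05)<.1)
    p=W[m];A=np.c_[p[:,:2],np.ones(len(p))];print("floor plane",np.linalg.lstsq(A,p[:,2],rcond=None)[0].round(4),p.mean(0).round(4))
    # objects on bench (excl tray)
    for name,(x0,x1,y0,y1,z0,z1) in dict(insert=(.36,.46,.26,.35,.015,.035),torch=(.38,.48,.36,.46,.09,.15),screw=(.37,.45,-.27,-.17,.005,.03),bush=(.31,.40,-.28,-.18,.02,.05),blackscrew=(.6,.72,.09,.18,.145,.165),zinc=(.6,.72,-.09,0,.145,.165)).items():
        m=(W[...,0]>x0)&(W[...,0]<x1)&(W[...,1]>y0)&(W[...,1]<y1)&(z>z0)&(z<z1)
        if "screw" in name: m&=f["color"].max(-1)<75
        if m.sum()<3: print(name,m.sum());continue
        p=W[m];rc=cv2.minAreaRect(p[:,:2].astype(np.float32)*1000);print(name,m.sum(),p.mean(0).round(4),np.percentile(p[:,2],[50,90]).round(4),np.round(rc[0],1),np.round(rc[1],1),round(rc[2],1))
```

```text
top0.npz
tab [282 177  18  15 209] [ 0.5703 -0.0546  0.145 ] 0.1452 ((570.4061279296875, -55.075340270996094), (38.47401428222656, 44.657310485839844), 5.566656589508057)
tab [205 180  17  14 222] [0.5574 0.1532 0.1454] 0.1453 ((556.2467041015625, 153.0364990234375), (36.73394012451172, 43.815738677978516), 2.900028705596924)
blue 1982 ((536.3989868164062, 41.569732666015625), (606.2537841796875, 169.05905151367188), 68.85887908935547) [0.001 0.003 0.007 0.053 0.059]
red 1989 ((644.7064819335938, -122.72089385986328), (140.75180053710938, 178.67303466796875), 3.705209493637085) [0.001 0.003 0.007 0.054 0.058]
steel 3779 ((624.6729736328125, 53.156951904296875), (162.04339599609375, 258.7738037109375), 3.883328914642334)
floor plane [-0.009   0.0007  0.1471] [0.6448 0.0495 0.1413]
insert 217 [0.4217 0.3104 0.0246] [0.0248 0.0288] [422.  310.9] [51.2 36.1] 83.2
torch 170 [0.4287 0.4093 0.1273] [0.1306 0.1331] [429.  411.4] [31.9 32.9] 7.2
screw 51 [ 0.4104 -0.2151  0.0122] [0.012  0.0158] [ 411.3 -211.9] [11.4 52.1] 8.4
bush 53 [ 0.3546 -0.2282  0.0329] [0.0335 0.0371] [ 354.9 -228.4] 
[... 752 characters left out ...]
84) [0.002 0.004 0.02  0.054 0.057]
steel 2536 ((623.0138549804688, 50.83423614501953), (165.906494140625, 263.8399353027344), 3.575704574584961)
floor plane [-0.0105  0.0026  0.1476] [0.6447 0.0468 0.141 ]
insert 127 [0.4185 0.3049 0.0235] [0.0241 0.0271] [419.1 307.6] [55.3 36. ] 83.3
torch 131 [0.4255 0.4027 0.1184] [0.1206 0.1315] [425.2 406.9] [35.2 31.9] 42.8
screw 70 [ 0.408  -0.2213  0.012 ] [0.0121 0.0141] [ 405.8 -216.5] [11.5 51.8] 16.7
bush 116 [ 0.3516 -0.2329  0.03  ] [0.0317 0.0354] [ 351.8 -232.3] [25.6 24.3] 34.2
blackscrew 15 [0.6296 0.1403 0.1485] [0.1486 0.1494] [631.9 140.3] [ 4.8 36.1] 70.5
zinc 147 [ 0.67   -0.0419  0.1529] [0.1513 0.1612] [659.1 -39.5] [51.7 74.1] 5.1
```

```bash
cat >> h.py <<'E'
from scipy.spatial.transform import Rotation as Ro
def plan(tgt,yaw,show=True,vmax=45.,wmax=.14):
    """yaw = world angle of the jaw (tool y) axis (mod pi); prints rows"""
    from bench import r
    o=r.get_obs();p=np.array(o["tcp_pos"]);R=Ro.from_rotvec(o["orientation"]).as_matrix()
    best=None
    for k in(0,1):
        a=yaw+k*np.pi;y=np.array([np.cos(a),np.sin(a),0]);z=np.array([0,0,-1.]);G=np.c_[np.cross(y,z),y,z]
        rv=Ro.from_matrix(R.T@G).as_rotvec()
        if best is None or np.linalg.norm(rv)<np.linalg.norm(best[0]): best=(rv,G)
    rv,G=best;d=np.array(tgt)-p
    n=int(max(1,np.ceil(np.abs(d).max()*1000/vmax),np.ceil(np.linalg.norm(d)*1000/vmax),np.ceil(np.linalg.norm(rv)/wmax)))
    yw=np.arctan2(R[1,1],R[0,1])
    print("t",o["clock"],"p",p.round(4),"jaw yaw",yw.round(3),"tilt",R[:,2].round(3),"q",np.round(o["joints"],2),"w",round(o["grip_width"],4),"F",np.round(o["contact_force"],1),"n",n)
    for i in range(n):
        Ri=R@Ro.from_rotvec(rv*i/n).as_matrix();t=Ri.T@d*1000/n
        print(i,t.round(1).tolist(),(rv/n).round(3).tolist())
E
python3 - <<'E'
from h import *
t=load("top0.npz");s=load("scene0.npz")
print("screw",ray(t,341.1,249.75,.006),ray(s,280,308.75,.006))
print("head",ray(t,270+625/8,200+385/8,.007),ray(s,230+446/8,280+285/8,.007),"tail",ray(t,270+495/8,200+411/8,.006),ray(s,230+346/8,280+165/8,.006))
print("ins",ray(t,90+295/4,120+482/4,.025))
c=np.array([.6322,.0525]);a=.066;R=np.array([[np.cos(a),-np.sin(a)],[np.sin(a),np.cos(a)]])
for n,q in dict(bl_head=(90+503/4,120+177/4),bl_tail=(90+528/4,120+130/4),z1=(90+765/4,120+157/4)).items(): print(n,(R.T@(ray(t,*q,.146)[:2]-c)).round(4))
plan((.4205,.3085,.12),-.115)
E
```

```text
screw [ 0.40953007 -0.21478656  0.006     ] [ 0.41009931 -0.21424916  0.006     ]
head [ 0.41486374 -0.23543153  0.007     ] [ 0.41434566 -0.23831958  0.007     ] tail [ 0.40390255 -0.18748391  0.006     ] [ 0.40463294 -0.18562824  0.006     ]
ins [0.41899895 0.30654954 0.025     ]
bl_head [-0.0083  0.0974]
bl_tail [0.0247 0.08  ]
z1 [-0.0004 -0.0813]
t 0.1 p [0.2229 0.6366 0.2304] jaw yaw 1.234 tilt [-0.    -0.002 -1.   ] q [-1.34  0.48  0.02  1.56 -0.01  1.11 -0.08] w 0.085 F [-0.8 -0.3  0.7] n 10
0 [-29.5, -24.4, 11.1] [-0.0, 0.0, 0.135]
1 [-32.5, -20.2, 11.1] [-0.0, 0.0, 0.135]
2 [-34.9, -15.7, 11.1] [-0.0, 0.0, 0.135]
3 [-36.7, -10.8, 11.1] [-0.0, 0.0, 0.135]
4 [-37.8, -5.8, 11.1] [-0.0, 0.0, 0.135]
5 [-38.3, -0.7, 11.1] [-0.0, 0.0, 0.135]
6 [-38.0, 4.5, 11.1] [-0.0, 0.0, 0.135]
7 [-37.1, 9.6, 11.0] [-0.0, 0.0, 0.135]
8 [-35.5, 14.5, 11.0] [-0.0, 0.0, 0.135]
9 [-33.2, 19.1, 11.0] [-0.0, 0.0, 0.135]
```

Emit:
play_rows(increments=[[-29.5,-24.4,0,0,0,0.135,80],[-32.5,-20.2,0,0,0,0.135,80],[-35,-15.7,0,0,0,0.135,80],[-36.7,-10.8,0,0,0,0.135,80],[-37.8,-5.8,0,0,0,0.135,80]], force=40)

```text
clock: 0.6
tcp_pos: [0.3174, 0.4709, 0.227]
orientation: [-1.539, -2.735, 0.008]
contact_force: [0.8, 0.5, -0.3]
grip_width: 0.0586
```

Emit:
play_rows(increments=[[-38.3,-0.7,0,0,0,0.135,80],[-38,4.5,0,0,0,0.135,80],[-37,9.6,0,0,0,0.135,80],[-35.5,14.5,10,0,0,0.135,80],[-33.2,19.1,10,0,0,0.135,80]])

```text
clock: 1.1
tcp_pos: [0.4147, 0.2967, 0.2066]
orientation: [-2.388, -2.039, 0.008]
contact_force: [1.2, -0.2, 0.0]
grip_width: 0.0585
```

```bash
python3 -c "
from h import *
plan((.420,.3075,.05),-.115)"
```

```text
t 1.1 p [0.4147 0.2967 0.2066] jaw yaw -0.158 tilt [-0.005 -0.002 -1.   ] q [-1.09  0.24  0.41  1.99 -0.12  0.94 -0.78] w 0.0585 F [ 1.2 -0.2  0. ] n 4
0 [3.0, 1.1, 39.1] [-0.001, 0.001, -0.011]
1 [2.9, 1.0, 39.1] [-0.001, 0.001, -0.011]
2 [2.9, 1.0, 39.2] [-0.001, 0.001, -0.011]
3 [2.9, 1.0, 39.2] [-0.001, 0.001, -0.011]
```

Emit:
play_rows(increments=[[3,1,39,0,0,-0.011,80],[3,1,39,0,0,-0.011,80],[3,1,39,0,0,-0.011,80],[3,1,39,0,0,-0.011,80],[0,0,0,0,0,0,80]])

```text
clock: 1.6
tcp_pos: [0.4242, 0.3006, 0.0462]
orientation: [2.36, 2.074, -0.005]
contact_force: [-1.5, -0.8, 0.8]
grip_width: 0.0586
```

```bash
python3 -c "
from h import *
plan((.420,.3075,.003),-.115)
from bench import grab_frame
f=grab_frame('scene');crop(f,180,300,130,220,6,'pics/c1.png')
f=grab_frame('top');crop(f,90,210,180,270,6,'pics/c2.png')"
```

```text
t 1.6 p [0.4242 0.3006 0.0462] jaw yaw -0.129 tilt [-0.002 -0.002 -1.   ] q [-0.98  0.51  0.31  2.08 -0.27  0.6  -0.61] w 0.0586 F [-1.5 -0.8  0.8] n 1
0 [6.4, -5.0, 43.1] [-0.002, 0.003, -0.014]
```

View pics/c1.png

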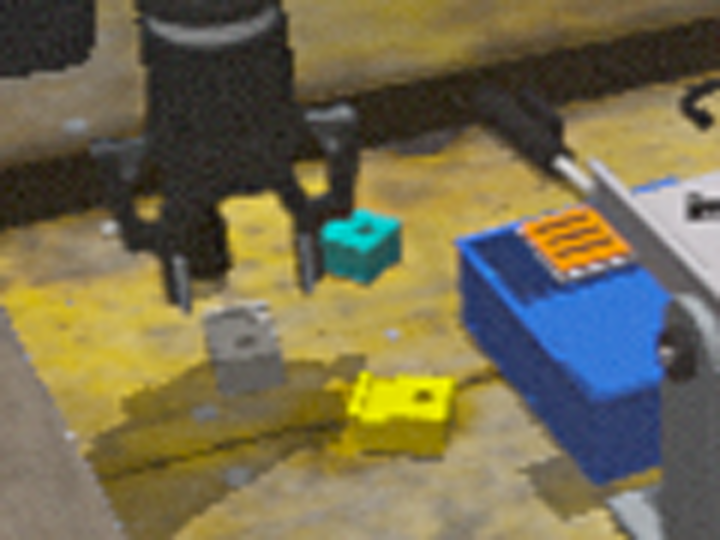

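View pics/c2.png

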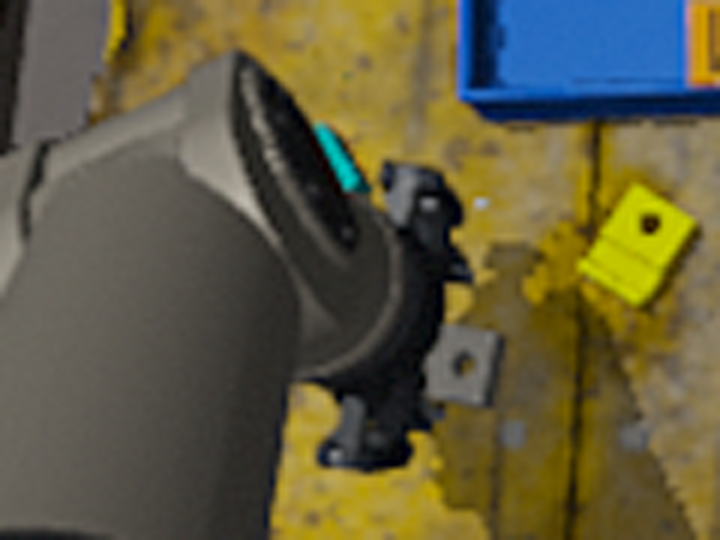

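```bash
python3 -c "
from h import *
from bench import grab_frame
f=grab_frame('scene');cv2.imwrite('pics/c3.png',cv2.resize(f['color'][60:270,60:340],None,fx=2.8,fy=2.8,interpolation=cv2.INTER_CUBIC))
print(proj(f,np.array([.427,.405,.13])),proj(f,np.array([.427,.405,0])))
print(proj(f,np.array([.4242,.3006,.0462])))
W=cloud(f);m=(abs(W[...,0]-.427)<.06)&(abs(W[...,1]-.405)<.06);m&=W[...,2]>.02
print(np.histogram(W[m][:,2],bins=np.arange(0,.6,.03)))
t=grab_frame('top');print(proj(t,np.array([.4242,.3006,.0462])))
"
```

```text
(np.float64(210.15735433253016), np.float64(142.8248510644806)) (np.float64(214.53672090874176), np.float64(175.58639933618178))
(np.float64(221.08060627104308), np.float64(180.42712315173648))
(array([17, 35,  0,  0,  0,  0,  0,  0,  0,  0,  0,  0,  0,  0,  0,  0,  0,
        0,  0]), array([0.  , 0.03, 0.06, 0.09, 0.12, 0.15, 0.18, 0.21, 0.24, 0.27, 0.3 ,
       0.33, 0.36, 0.39, 0.42, 0.45, 0.48, 0.51, 0.54, 0.57]))
(np.float64(163.9787059840001), np.float64(237.86919644401635))
```

View pics/c3.png

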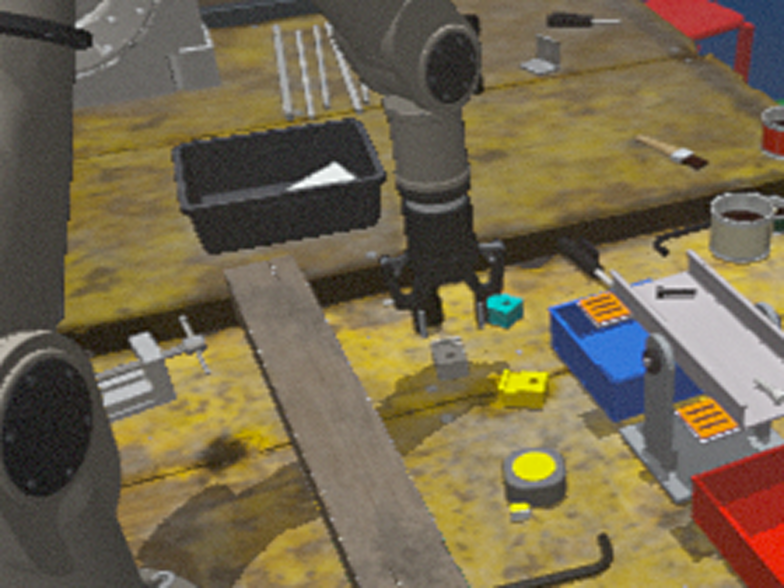

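The gripper is vertical above the insert, with the torch standing behind it and well clear.

Emit:
play_rows(increments=[[3.5,-2.5,15,0,0,-0.01,80],[2,-1.5,15,0,0,0,80],[1,-1,10,0,0,0,80],[0,0,0,0,0,0,80]])

```text
clock: 2.2
tcp_pos: [0.4269, 0.3153, 0.0157]
orientation: [-2.346, -2.086, -0.032]
contact_force: [0.1, -0.3, -0.2]
grip_width: 0.0587
```

```bash
python3 -c "
from h import *
plan((.420,.3075,.003),-.115)"
```

```text
t 2.2 p [0.4269 0.3153 0.0157] jaw yaw -0.117 tilt [ 0.014  0.015 -1.   ] q [-0.97  0.56  0.27  2.08 -0.3   0.51 -0.59] w 0.0587 F [ 0.1 -0.3 -0.2] n 1
0 [-8.8, -6.1, 12.5] [0.012, -0.017, -0.002]
```

Emit:
play_rows(increments=[[-8,-6,5,0.012,-0.017,0,80],[0,0,0,0,0,0,80]])

```text
clock: 2.4
tcp_pos: [0.4197, 0.3079, 0.0108]
orientation: [2.347, 2.088, -0.002]
contact_force: [-0.3, 0.1, 0.3]
grip_width: 0.0589
```

```bash
python3 -c "
from h import *
plan((.420,.3075,.003),-.115)"
```

```text
t 2.4 p [0.4197 0.3079 0.0108] jaw yaw -0.117 tilt [-0.001 -0.001 -1.   ] q [-0.97  0.57  0.28  2.09 -0.3   0.52 -0.59] w 0.0589 F [-0.3  0.1  0.3] n 1
0 [-0.3, 0.3, 7.8] [-0.0, 0.001, -0.002]
```

Emit:
play_rows(increments=[[0,0,8,0,0,0,80],[0,0,0,0,0,0,80],[0,0,0,0,0,0,255],[0,0,0,0,0,0,255],[0,0,0,0,0,0,255]], force=50)

```text
clock: 2.9
tcp_pos: [0.4204, 0.3079, 0.0031]
orientation: [2.348, 2.087, 0.0]
contact_force: [-0.2, 0.6, -2.9]
grip_width: 0.0355
```

Emit:
play_rows(increments=[[0,0,0,0,0,0,255],[0,0,-20,0,0,0,255],[0,0,-40,0,0,0,255],[0,0,-40,0,0,0,255],[0,0,-40,0,0,0,255]])

```text
clock: 3.4
tcp_pos: [0.4163, 0.3045, 0.1412]
orientation: [2.347, 2.086, -0.023]
contact_force: [0.5, 0.6, -2.2]
grip_width: 0.0356
```

Emit:
play_rows(increments=[[0,0,-40,0,0,0,255],[0,0,-40,0,0,0,255],[0,0,-20,0,0,0,255],[0,0,0,0,0,0,255]])

```text
clock: 3.8
tcp_pos: [0.4183, 0.306, 0.2498]
orientation: [2.349, 2.086, -0.011]
contact_force: [0.3, 0.8, -2.3]
grip_width: 0.0355
```

```bash
python3 -c "
from h import *
c=np.array([.6322,.0525]);a=.066;R=np.array([[np.cos(a),-np.sin(a)],[np.sin(a),np.cos(a)]])
g=c+R@np.array([0,.025]);print(g)
plan((*g,.235),.066)"
```

```text
[0.6305512  0.07744557]
t 3.8 p [0.4183 0.306  0.2498] jaw yaw -0.118 tilt [-0.005 -0.005 -1.   ] q [-1.12  0.21  0.43  1.92 -0.1   1.04 -0.77] w 0.0355 F [ 0.3  0.8 -2.3] n 7
0 [-28.8, 34.0, 2.1] [-0.001, 0.001, -0.026]
1 [-29.7, 33.2, 2.1] [-0.001, 0.001, -0.026]
2 [-30.6, 32.4, 2.1] [-0.001, 0.001, -0.026]
3 [-31.4, 31.6, 2.1] [-0.001, 0.001, -0.026]
4 [-32.2, 30.7, 2.1] [-0.001, 0.001, -0.026]
5 [-33.0, 29.9, 2.1] [-0.001, 0.001, -0.026]
6 [-33.8, 29.0, 2.1] [-0.001, 0.001, -0.026]
```

Emit:
play_rows(increments=[[-29,34,2,0,0,-0.026,255],[-30,33,2,0,0,-0.026,255],[-30.5,32,2,0,0,-0.026,255],[-31.5,31.5,2,0,0,-0.026,255],[-32,30.5,2,0,0,-0.026,255]])

```text
clock: 4.3
tcp_pos: [0.5669, 0.146, 0.2314]
orientation: [-2.178, -2.255, 0.021]
contact_force: [-0.0, -0.4, -2.3]
grip_width: 0.0358
```

Emit:
play_rows(increments=[[-33,30,2,0,0,-0.026,255],[-34,29,2,0,0,-0.026,255],[0,0,0,0,0,0,255]])

```text
clock: 4.6
tcp_pos: [0.631, 0.0709, 0.2195]
orientation: [-2.125, -2.304, 0.035]
contact_force: [-0.0, -0.2, -2.2]
grip_width: 0.0356
```

```bash
python3 -c "
from h import *
plan((.6305,.0774,.195),.066)
from bench import grab_frame
f=grab_frame('scene');crop(f,230,390,100,220,5,'pics/d1.png')
f=grab_frame('top');crop(f,160,320,100,220,5,'pics/d2.png')"
```

```text
t 4.6 p [0.631  0.0709 0.2195] jaw yaw 0.081 tilt [-0.02  -0.012 -1.   ] q [-0.57  0.47  0.5   1.68 -0.24  1.08  0.08] w 0.0356 F [-0.  -0.2 -2.2] n 1
0 [6.8, 0.5, 24.4] [-0.021, 0.01, 0.015]
```

View pics/d1.png

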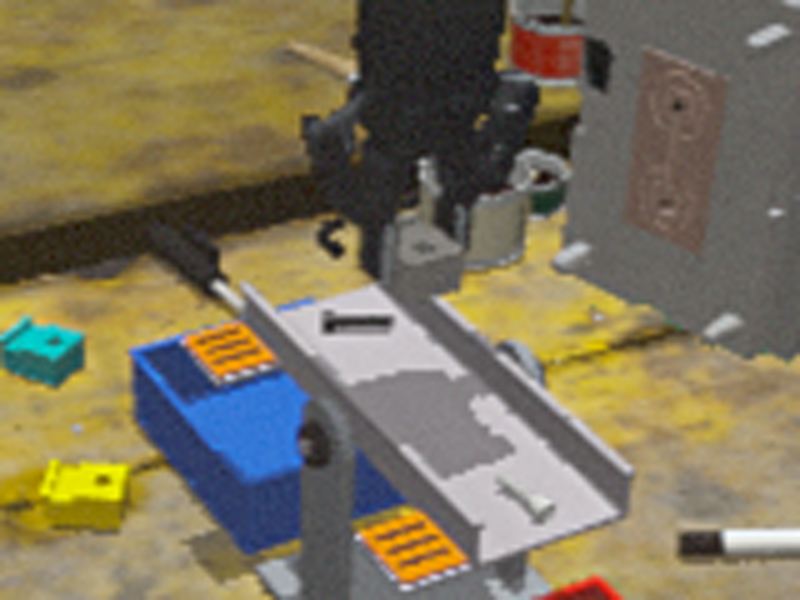

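View pics/d2.png

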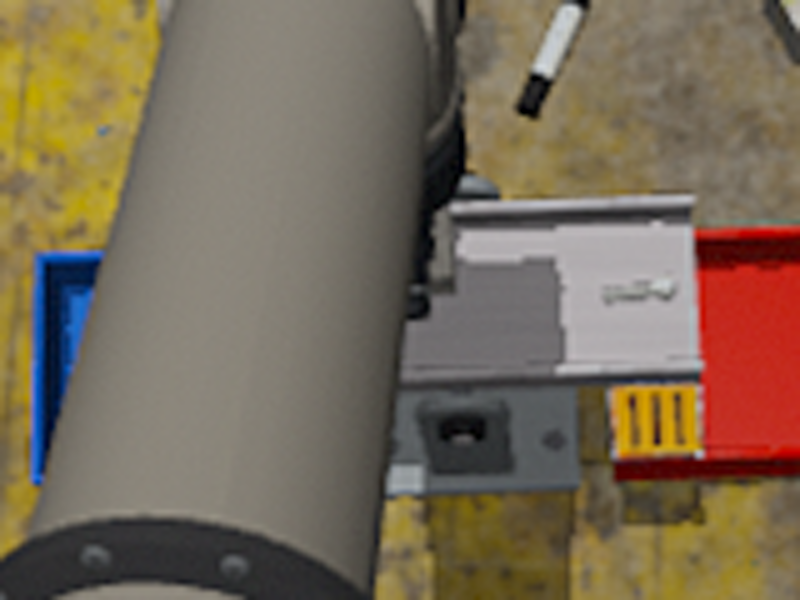

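Emit:
play_rows(increments=[[6,0.5,12,-0.021,0.01,-0.01,255],[0,0,12,0,0,0,255],[0,0,0,0,0,0,255]])

```text
clock: 5.0
tcp_pos: [0.6243, 0.0873, 0.1909]
orientation: [-2.1, -2.323, 0.003]
contact_force: [-0.2, -0.9, -2.6]
grip_width: 0.0356
```

```bash
python3 -c "
from h import *
plan((.6305,.0774,.152),.066,vmax=16)"
```

```text
t 5.0 p [0.6243 0.0873 0.1909] jaw yaw 0.101 tilt [-0.009  0.006 -1.   ] q [-0.58  0.48  0.47  1.73 -0.26  1.01  0.09] w 0.0356 F [-0.2 -0.9 -2.6] n 3
0 [-3.6, 1.8, 12.9] [-0.003, -0.002, 0.012]
1 [-3.5, 1.8, 12.9] [-0.003, -0.002, 0.012]
2 [-3.5, 1.8, 13.0] [-0.003, -0.002, 0.012]
```

Emit:
play_rows(increments=[[-8,5,5,-0.005,-0.005,0.03,255],[0,0,0,0,0,0,255],[0,0,0,0,0,0,255]])

```text
clock: 5.3
tcp_pos: [0.6298, 0.0813, 0.1852]
orientation: [-2.139, -2.296, 0.004]
contact_force: [-0.8, 0.4, -2.0]
grip_width: 0.0356
```

```bash
python3 -c "
from h import *
plan((.6305,.0774,.150),.066,vmax=16)"
```

```text
t 5.3 p [0.6298 0.0813 0.1852] jaw yaw 0.07 tilt [-0.004  0.001 -1.   ] q [-0.58  0.49  0.48  1.72 -0.27  1.    0.08] w 0.0356 F [-0.8  0.4 -2. ] n 3
0 [-1.3, 0.2, 11.7] [-0.001, -0.0, 0.001]
1 [-1.3, 0.2, 11.7] [-0.001, -0.0, 0.001]
2 [-1.3, 0.2, 11.7] [-0.001, -0.0, 0.001]
```

Emit:
play_rows(increments=[[-1,0,12,0,0,0,255],[-1,0,12,0,0,0,255],[-1,0,11,0,0,0,255],[0,0,0,0,0,0,255]])

```text
clock: 5.7
tcp_pos: [0.6301, 0.0781, 0.1477]
orientation: [-2.139, -2.296, 0.003]
contact_force: [-1.0, 0.2, -2.4]
grip_width: 0.0357
```

```bash
python3 -c "
from h import *
plan((.6305,.0774,.144),.066,vmax=16)
from bench import grab_frame
f=grab_frame('scene');crop(f,230,390,100,220,5,'pics/d3.png')"
```

```text
t 5.7 p [0.6301 0.0781 0.1477] jaw yaw 0.071 tilt [-0.004  0.001 -1.   ] q [-0.56  0.53  0.46  1.75 -0.29  0.93  0.1 ] w 0.0357 F [-1.   0.2 -2.4] n 1
0 [-0.7, 0.3, 3.7] [-0.004, -0.001, 0.005]
```

View pics/d3.png

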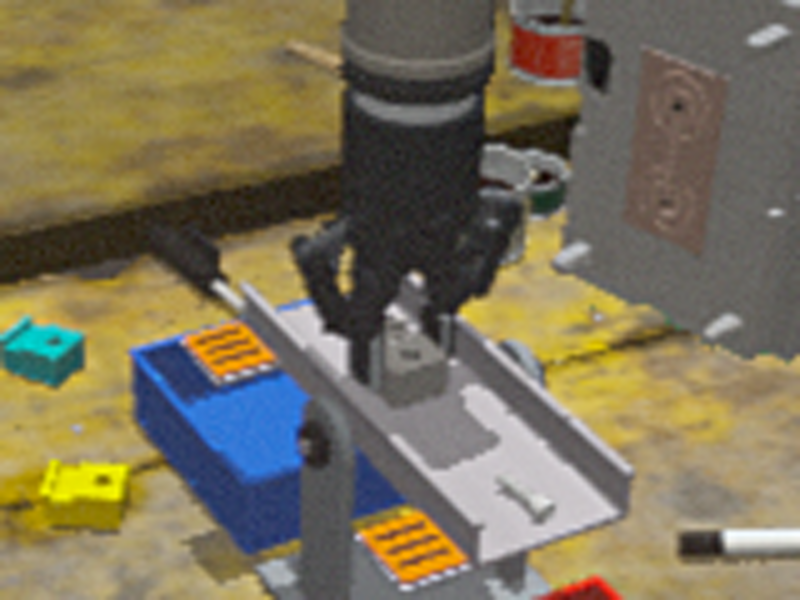

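Emit:
play_rows(increments=[[0,0,2,0,0,0,255],[0,0,2,0,0,0,255],[0,0,0,0,0,0,255]])

```text
clock: 6.05
tcp_pos: [0.6312, 0.0781, 0.1446]
orientation: [-2.141, -2.297, 0.0]
contact_force: [0.9, -0.8, -2.1]
grip_width: 0.0356
```

Emit:
play_rows(increments=[[0,0,1.5,0,0,0,255],[0,0,0,0,0,0,255]])

```text
clock: 6.25
tcp_pos: [0.6315, 0.0783, 0.1436]
orientation: [-2.141, -2.297, -0.001]
contact_force: [0.5, 0.3, -1.5]
grip_width: 0.0352
```

Emit:
play_rows(increments=[[0,0,0.5,0,0,0,120],[0,0,0,0,0,0,120],[0,0,0,0,0,0,120]])

```text
clock: 6.55
tcp_pos: [0.6326, 0.0784, 0.1443]
orientation: [-2.142, -2.298, -0.004]
contact_force: [-0.4, 0.3, -0.1]
grip_width: 0.0449
```

Emit:
play_rows(increments=[[0,0,-15,0,0,0,120],[0,0,-25,0,0,0,120],[0,0,-35,0,0,0,140],[0,0,-35,0,0,0,160],[0,0,0,0,0,0,160]])

```text
clock: 7.05
tcp_pos: [0.6329, 0.0774, 0.2627]
orientation: [2.142, 2.296, 0.006]
contact_force: [0.2, -0.1, 0.6]
grip_width: 0.032
```

```bash
python3 -c "
from h import *
plan((.4098,-.2145,.20),.21)
from bench import grab_frame
f=grab_frame('scene');crop(f,230,390,100,220,5,'pics/d4.png')"
```

```text
t 7.05 p [0.6329 0.0774 0.2627] jaw yaw 0.069 tilt [ 0.004  0.002 -1.   ] q [-0.59  0.42  0.52  1.64 -0.22  1.13  0.05] w 0.032 F [ 0.2 -0.1  0.6] n 9
0 [-30.7, -27.0, 6.8] [0.0, -0.0, -0.016]
1 [-30.2, -27.5, 6.8] [0.0, -0.0, -0.016]
2 [-29.8, -27.9, 6.9] [0.0, -0.0, -0.016]
3 [-29.3, -28.4, 6.9] [0.0, -0.0, -0.016]
4 [-28.9, -28.9, 6.9] [0.0, -0.0, -0.016]
5 [-28.4, -29.3, 6.9] [0.0, -0.0, -0.016]
6 [-28.0, -29.7, 6.9] [0.0, -0.0, -0.016]
7 [-27.5, -30.2, 6.9] [0.0, -0.0, -0.016]
8 [-27.0, -30.6, 7.0] [0.0, -0.0, -0.016]
```

View pics/d4.png

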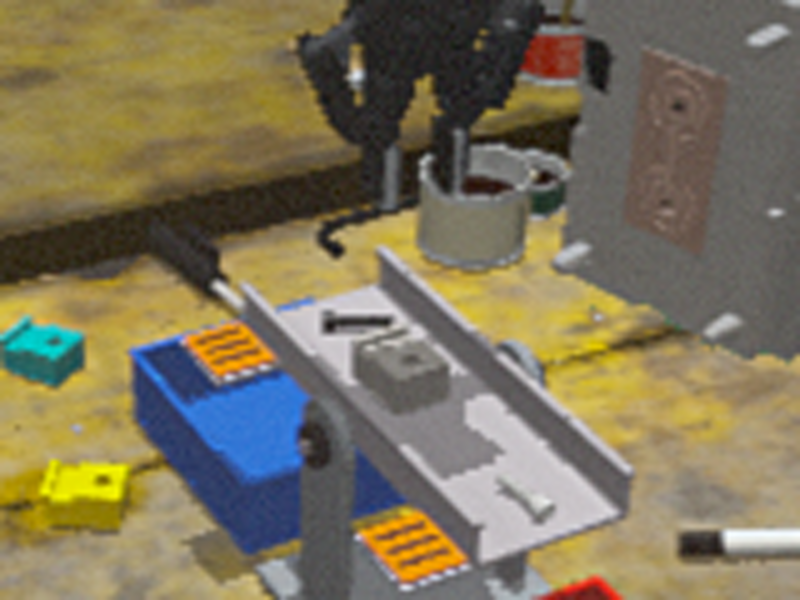

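The insert lies on the tray at (405,370) and the tray is still level. Next is the screw.

Emit:
play_rows(increments=[[-31,-27,0,0,0,-0.016,165],[-30,-27.5,0,0,0,-0.016,165],[-30,-28,0,0,0,-0.016,165],[-29,-28.5,5,0,0,-0.016,165],[-29,-29,5,0,0,-0.016,165]])

```text
clock: 7.6
tcp_pos: [0.5061, -0.0835, 0.2485]
orientation: [-2.031, -2.396, -0.004]
contact_force: [-0.4, -0.4, -0.7]
grip_width: 0.03
```

Emit:
play_rows(increments=[[-28,-29,5,0,0,-0.016,165],[-28,-30,10,0,0,-0.016,165],[-27,-30,15,0,0,-0.016,165],[-20,-23,15,0,0,-0.016,165],[0,0,0,0,0,0,165]])

```text
clock: 8.1
tcp_pos: [0.4043, -0.2132, 0.2001]
orientation: [-1.957, -2.452, -0.003]
contact_force: [-0.5, 0.7, -0.5]
grip_width: 0.03
```

```bash
python3 -c "
from h import *
plan((.4098,-.2145,.08),.21)"
```

```text
t 8.1 p [ 0.4043 -0.2132  0.2001] jaw yaw 0.224 tilt [-0.003  0.005 -1.   ] q [-0.23  0.17  0.65  2.12 -0.14  0.9   0.73] w 0.03 F [-0.5  0.7 -0.5] n 3
0 [-1.0, 1.8, 40.0] [-0.0, -0.002, 0.005]
1 [-1.0, 1.7, 40.0] [-0.0, -0.002, 0.005]
2 [-0.9, 1.7, 40.0] [-0.0, -0.002, 0.005]
```

Emit:
play_rows(increments=[[-1,2,40,0,0,0,165],[-1,2,40,0,0,0,165],[0,0,35,0,0,0,165],[0,0,0,0,0,0,165]])

```text
clock: 8.5
tcp_pos: [0.4108, -0.213, 0.0829]
orientation: [-1.96, -2.452, -0.009]
contact_force: [-0.2, 0.6, 0.3]
grip_width: 0.03
```

```bash
python3 -c "
from h import *
plan((.4098,-.2145,.05),.21)
from bench import grab_frame
f=grab_frame('scene');crop(f,210,330,265,355,6,'pics/e1.png')
f=grab_frame('top');crop(f,290,410,200,290,6,'pics/e2.png')"
```

```text
t 8.5 p [ 0.4108 -0.213   0.0829] jaw yaw 0.222 tilt [ 0.002  0.006 -1.   ] q [-0.1   0.4   0.55  2.2  -0.36  0.63  0.93] w 0.03 F [-0.2  0.6  0.3] n 1
0 [-1.5, -1.4, 32.9] [0.003, -0.005, 0.012]
```

View pics/e1.png

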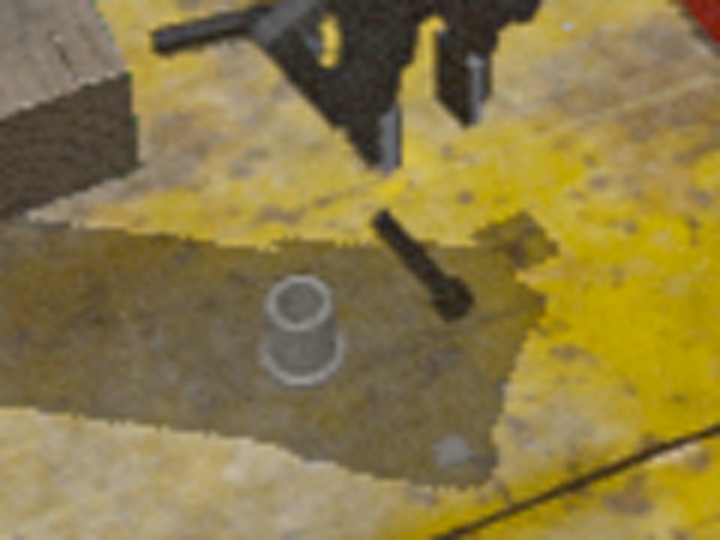

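View pics/e2.png

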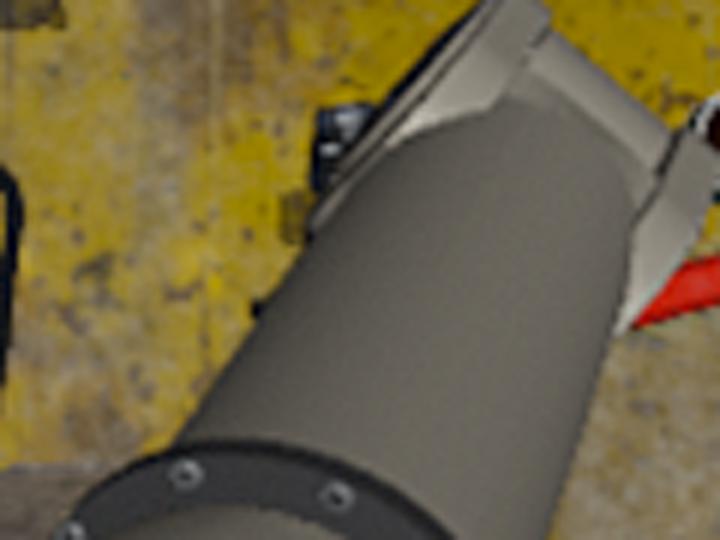

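Emit:
play_rows(increments=[[-1,-1,20,0,0,0.01,178],[0,0,18,0,0,0,178],[0,0,12,0,0,0,178],[0,0,0,0,0,0,178]])

```text
clock: 9.0
tcp_pos: [0.4204, -0.2163, 0.0426]
orientation: [1.962, 2.433, 0.024]
contact_force: [-0.1, -0.4, 0.2]
grip_width: 0.0256
```

```bash
python3 -c "
from h import *
plan((.4098,-.2145,.003),.21)
from bench import grab_frame
f=grab_frame('scene');crop(f,210,330,265,355,6,'pics/e3.png')"
```

```text
t 9.0 p [ 0.4204 -0.2163  0.0426] jaw yaw 0.214 tilt [ 0.022  0.002 -1.   ] q [-0.03  0.48  0.47  2.21 -0.45  0.52  1.  ] w 0.0256 F [-0.1 -0.4  0.2] n 1
0 [4.1, -10.9, 39.4] [0.022, 0.003, 0.004]
```

View pics/e3.png

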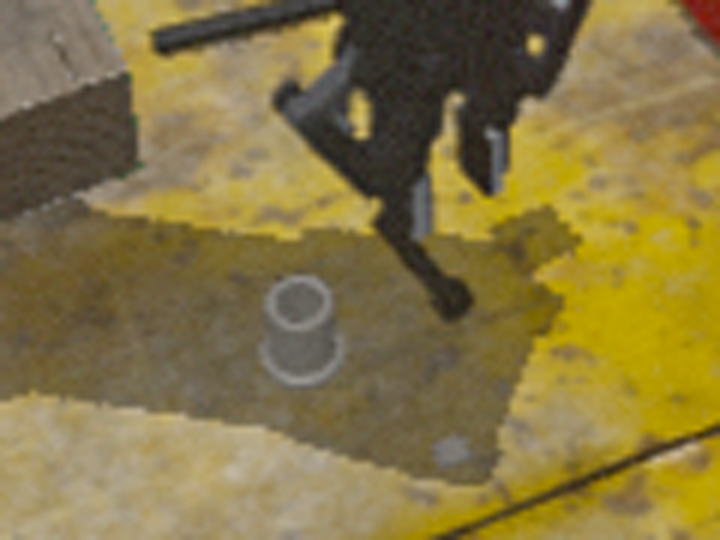

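Emit:
play_rows(increments=[[4,-11,5,0.022,0.003,0,178],[0,0,0,0,0,0,178]])

```text
clock: 9.25
tcp_pos: [0.4098, -0.2152, 0.0396]
orientation: [1.97, 2.444, 0.001]
contact_force: [0.0, 0.6, 0.2]
grip_width: 0.0257
```

```bash
python3 -c "
from h import *
plan((.4098,-.2145,.015),.21)"
```

```text
t 9.25 p [ 0.4098 -0.2152  0.0396] jaw yaw 0.214 tilt [ 0.002 -0.001 -1.   ] q [-0.04  0.48  0.48  2.22 -0.44  0.53  0.99] w 0.0257 F [0.  0.6 0.2] n 1
0 [0.7, 0.1, 24.6] [0.002, 0.001, 0.004]
```

Emit:
play_rows(increments=[[0,0,8,0,0,0,178],[0,0,8,0,0,0,178],[0,0,8,0,0,0,178],[0,0,0,0,0,0,178]])

```text
clock: 9.65
tcp_pos: [0.4105, -0.2152, 0.0145]
orientation: [1.969, 2.443, 0.002]
contact_force: [0.9, 0.7, 0.7]
grip_width: 0.026
```

```bash
python3 -c "
from h import *
plan((.4098,-.2145,.003),.21)
from bench import grab_frame
f=grab_frame('scene');crop(f,210,330,265,355,6,'pics/e4.png')"
```

```text
t 9.65 p [ 0.4105 -0.2152  0.0145] jaw yaw 0.214 tilt [ 0.004 -0.001 -1.   ] q [-0.    0.53  0.43  2.23 -0.48  0.47  1.03] w 0.026 F [0.9 0.7 0.7] n 1
0 [0.8, -0.6, 11.5] [0.004, 0.002, 0.004]
```

View pics/e4.png

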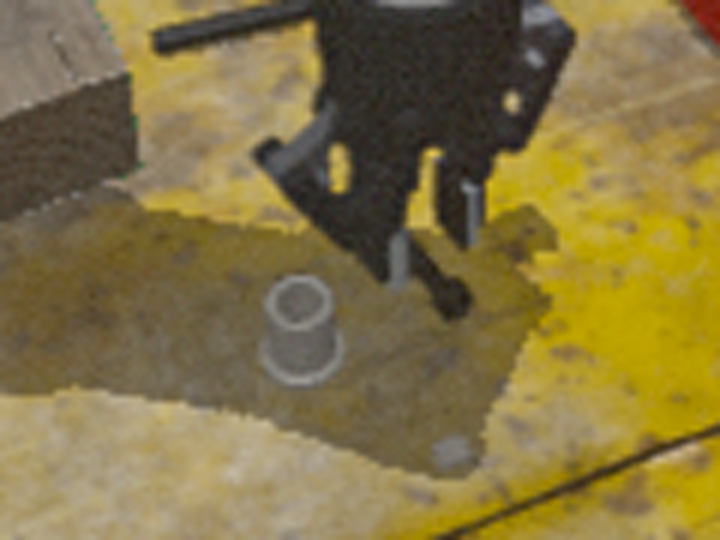

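Emit:
play_rows(increments=[[0.5,-0.5,6,0.004,0,0,178],[0,0,5,0,0,0,178],[0,0,0,0,0,0,178]])

```text
clock: 10.0
tcp_pos: [0.4102, -0.2152, 0.0028]
orientation: [1.971, 2.445, -0.003]
contact_force: [-0.3, 0.1, -0.0]
grip_width: 0.0261
```

Emit:
play_rows(increments=[[0,0,0,0,0,0,255],[0,0,0,0,0,0,255],[0,0,0,0,0,0,255],[0,0,0,0,0,0,255]])

```text
clock: 10.4
tcp_pos: [0.4102, -0.2153, 0.0031]
orientation: [1.971, 2.444, -0.003]
contact_force: [0.0, -0.1, -1.6]
grip_width: 0.0061
```

```bash
python3 -c "
from h import *
plan((.4098,-.2145,.003),.21)
from bench import grab_frame
f=grab_frame('scene');crop(f,210,330,265,355,6,'pics/e5.png')"
```

```text
t 10.4 p [ 0.4102 -0.2153  0.0031] jaw yaw 0.214 tilt [ 0.    -0.002 -1.   ] q [ 0.01  0.55  0.41  2.23 -0.5   0.45  1.04] w 0.0061 F [ 0.  -0.1 -1.6] n 1
0 [0.9, -0.3, 0.1] [-0.0, 0.002, 0.004]
```

View pics/e5.png

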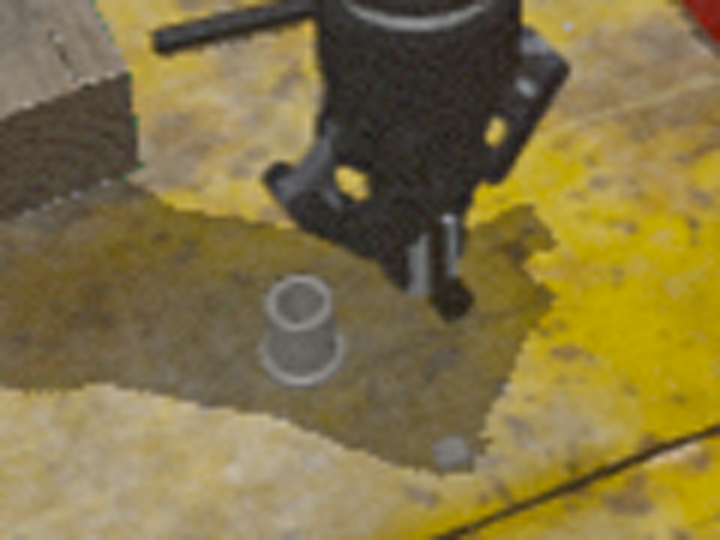

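Emit:
play_rows(increments=[[0,0,-10,0,0,0,255],[0,0,-30,0,0,0,255],[0,0,-40,0,0,0,255],[0,0,-40,0,0,0,255],[0,0,-40,0,0,0,255]])

```text
clock: 10.95
tcp_pos: [0.4062, -0.2141, 0.1659]
orientation: [-1.969, -2.437, 0.011]
contact_force: [1.6, 0.1, 0.3]
grip_width: 0.0064
```

Emit:
play_rows(increments=[[0,0,-40,0,0,0,255],[0,0,-40,0,0,0,255],[0,0,0,0,0,0,255]])

```text
clock: 11.25
tcp_pos: [0.4079, -0.2158, 0.2551]
orientation: [-1.976, -2.44, 0.003]
contact_force: [-0.3, 1.4, -0.9]
grip_width: 0.0058
```

```bash
python3 -c "
from h import *
c=np.array([.6322,.0525]);a=.066;R=np.array([[np.cos(a),-np.sin(a)],[np.sin(a),np.cos(a)]])
g=c+R@np.array([0,-.042]);print(g)
plan((*g,.235),.066)
from bench import grab_frame
f=grab_frame('scene');crop(f,210,330,200,290,6,'pics/e6.png')
"
```

```text
[0.63496999 0.01059144]
t 11.25 p [ 0.4079 -0.2158  0.2551] jaw yaw 0.209 tilt [-0.002 -0.    -1.   ] q [-0.33  0.09  0.73  2.05 -0.07  1.02  0.65] w 0.0058 F [-0.3  1.4 -0.9] n 8
0 [21.8, 33.6, 2.4] [-0.0, 0.0, 0.018]
1 [22.4, 33.2, 2.4] [-0.0, 0.0, 0.018]
2 [23.0, 32.8, 2.5] [-0.0, 0.0, 0.018]
3 [23.6, 32.4, 2.5] [-0.0, 0.0, 0.018]
4 [24.1, 32.0, 2.5] [-0.0, 0.0, 0.018]
5 [24.7, 31.6, 2.5] [-0.0, 0.0, 0.018]
6 [25.3, 31.1, 2.5] [-0.0, 0.0, 0.018]
7 [25.8, 30.7, 2.5] [-0.0, 0.0, 0.018]
```

View pics/e6.png

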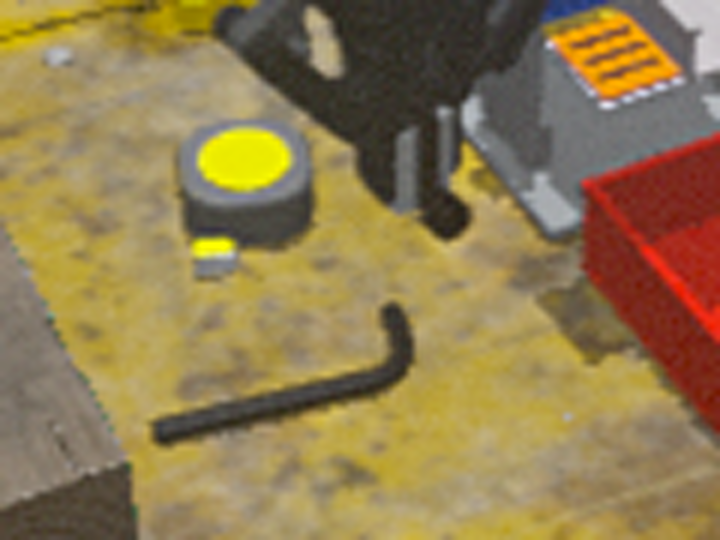

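The screw is held, with its head visible at (447,215), and the bushing is left standing. Carrying it to the tray.

Emit:
play_rows(increments=[[22,33.5,2,0,0,0.018,255],[22.5,33,2,0,0,0.018,255],[23,33,2,0,0,0.018,255],[23.5,32.5,2,0,0,0.018,255],[24,32,0,0,0,0.018,255]])

```text
clock: 11.8
tcp_pos: [0.5456, -0.0745, 0.2404]
orientation: [-2.098, -2.324, 0.008]
contact_force: [0.3, 0.1, 0.5]
grip_width: 0.0062
```

Emit:
play_rows(increments=[[24.5,31.5,0,0,0,0.018,255],[25,31,0,0,0,0.018,255],[20,25,0,0,0,0.018,255],[0,0,0,0,0,0,255]])

```text
clock: 12.2
tcp_pos: [0.6285, 0.0115, 0.2315]
orientation: [-2.15, -2.265, 0.021]
contact_force: [-0.6, 0.5, -0.5]
grip_width: 0.0064
```

```bash
python3 -c "
from h import *
plan((.635,.0106,.205),.066)
"
```

```text
t 12.2 p [0.6285 0.0115 0.2315] jaw yaw 0.052 tilt [-0.023  0.003 -1.   ] q [-0.54  0.46  0.59  1.68 -0.29  1.11  0.19] w 0.0064 F [-0.6  0.5 -0.5] n 1
0 [-1.4, 7.1, 26.4] [-0.022, -0.004, -0.014]
```

Emit:
play_rows(increments=[[-1,7,10,-0.022,-0.004,-0.014,255],[0,0,8,0,0,0,255],[0,0,8,0,0,0,255],[0,0,0,0,0,0,255]])

```text
clock: 12.6
tcp_pos: [0.6312, 0.0093, 0.1992]
orientation: [-2.144, -2.288, 0.014]
contact_force: [1.5, 0.1, -0.3]
grip_width: 0.0063
```

```bash
python3 -c "
from h import *
plan((.635,.0106,.155),.066,vmax=13)
from bench import grab_frame
f=grab_frame('scene');crop(f,230,390,100,220,5,'pics/g1.png')
"
```

```text
t 12.6 p [0.6312 0.0093 0.1992] jaw yaw 0.065 tilt [-0.01  -0.002 -1.   ] q [-0.53  0.49  0.58  1.72 -0.3   1.03  0.22] w 0.0063 F [ 1.5  0.1 -0.3] n 4
0 [0.3, 1.1, 11.0] [-0.003, 0.0, -0.0]
1 [0.3, 1.1, 11.0] [-0.003, 0.0, -0.0]
2 [0.3, 1.0, 11.0] [-0.003, 0.0, -0.0]
3 [0.3, 1.0, 11.0] [-0.003, 0.0, -0.0]
```

View pics/g1.png

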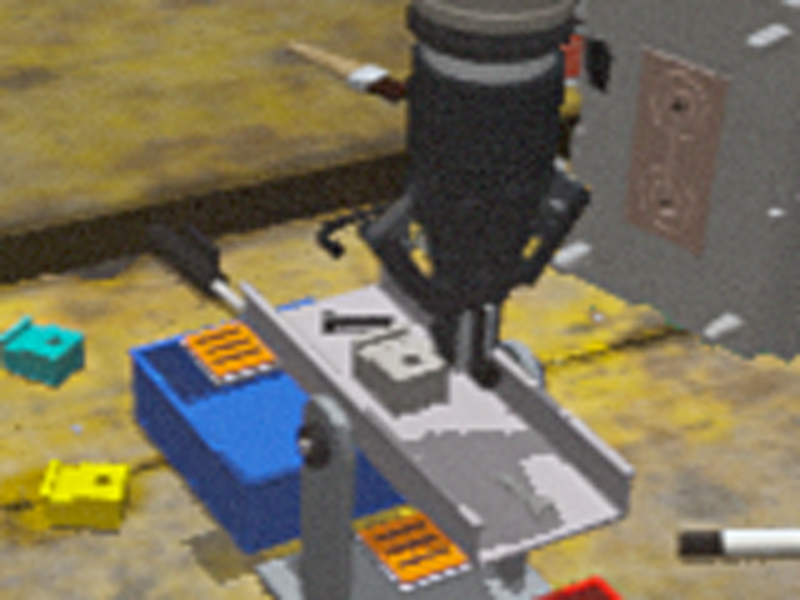

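Emit:
play_rows(increments=[[0,2,11,-0.005,0,0,255],[0,1,11,0,0,0,255],[0,1,11,0,0,0,255],[0,0,10,0,0,0,255],[0,0,0,0,0,0,255]])

```text
clock: 13.15
tcp_pos: [0.6353, 0.0081, 0.1537]
orientation: [-2.15, -2.289, 0.006]
contact_force: [0.3, -0.1, -1.0]
grip_width: 0.0063
```

```bash
python3 -c "
from h import *
plan((.635,.0106,.144),.066,vmax=13)
from bench import grab_frame
f=grab_frame('scene');crop(f,230,390,100,220,5,'pics/g2.png')
"
```

```text
t 13.15 p [0.6353 0.0081 0.1537] jaw yaw 0.063 tilt [-0.003 -0.002 -1.   ] q [-0.51  0.55  0.55  1.75 -0.34  0.94  0.25] w 0.0063 F [ 0.3 -0.1 -1. ] n 1
0 [2.5, -0.1, 9.7] [-0.003, 0.002, -0.003]
```

View pics/g2.png

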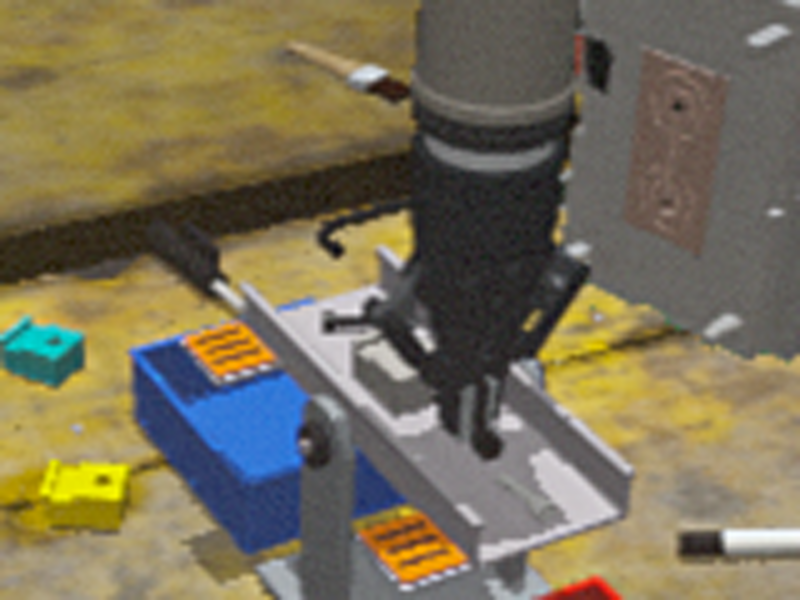

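Emit:
play_rows(increments=[[2,0,4,0,0,0,255],[0,0,3,0,0,0,255],[0,0,2,0,0,0,255],[0,0,0,0,0,0,255]])

```text
clock: 13.6
tcp_pos: [0.6364, 0.0103, 0.1457]
orientation: [2.15, 2.29, -0.002]
contact_force: [-0.0, 0.4, 0.4]
grip_width: 0.0062
```

Emit:
play_rows(increments=[[0,0,1.5,0,0,0,255],[0,0,1,0,0,0,255],[0,0,0,0,0,0,255]])

```text
clock: 13.9
tcp_pos: [0.6367, 0.0103, 0.1435]
orientation: [2.15, 2.289, -0.001]
contact_force: [-0.7, 0.2, 0.0]
grip_width: 0.0059
```

Emit:
play_rows(increments=[[0,0,0.5,0,0,0,190],[0,0,0,0,0,0,190],[0,0,0,0,0,0,190]])

```text
clock: 14.2
tcp_pos: [0.6369, 0.0102, 0.1433]
orientation: [2.15, 2.289, -0.0]
contact_force: [0.1, 0.1, -0.3]
grip_width: 0.0219
```

Emit:
play_rows(increments=[[0,0,-10,0,0,0,190],[0,0,-25,0,0,0,190],[0,0,-35,0,0,0,190],[0,0,-35,0,0,0,255],[0,0,0,0,0,0,255]])

```text
clock: 14.7
tcp_pos: [0.6367, 0.0098, 0.2541]
orientation: [2.151, 2.288, -0.002]
contact_force: [0.6, -0.7, 1.6]
grip_width: 0.0001
```

```bash
python3 -c "
from h import *
c=np.array([.6322,.0525]);a=.066;R=np.array([[np.cos(a),-np.sin(a)],[np.sin(a),np.cos(a)]])
print(c+R@np.array([-.07,.105]))
plan((.5555,.152,.23),.066)
from bench import grab_frame
f=grab_frame('scene');crop(f,230,390,100,220,5,'pics/g3.png')
f=grab_frame('top');crop(f,160,320,100,220,5,'pics/g4.png')
"
```

```text
[0.55542743 0.15265475]
t 14.7 p [0.6367 0.0098 0.2541] jaw yaw 0.062 tilt [ 0.    -0.002 -1.   ] q [-0.55  0.44  0.61  1.66 -0.27  1.13  0.19] w 0.0001 F [ 0.6 -0.7  1.6] n 4
0 [36.8, -18.1, 5.9] [-0.0, 0.001, -0.001]
1 [36.8, -18.0, 6.0] [-0.0, 0.001, -0.001]
2 [36.8, -18.0, 6.0] [-0.0, 0.001, -0.001]
3 [36.8, -17.9, 6.0] [-0.0, 0.001, -0.001]
```

View pics/g3.png

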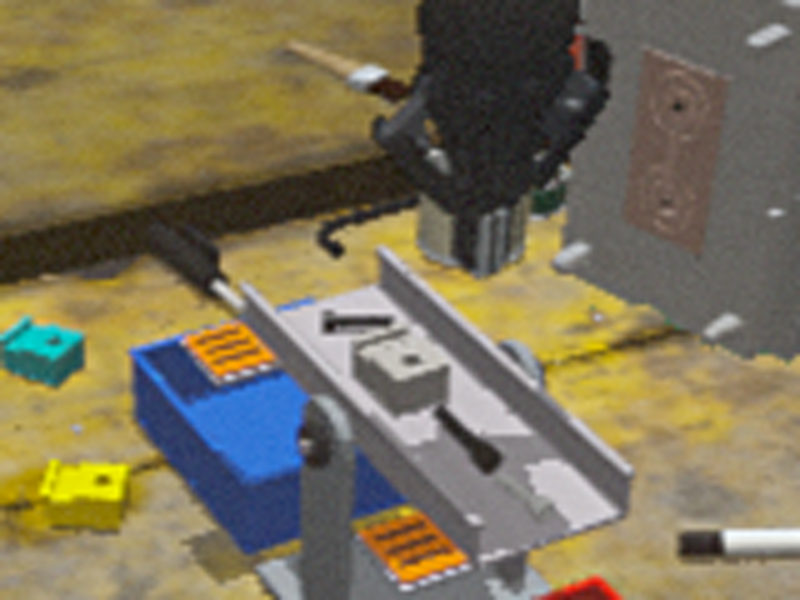

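View pics/g4.png

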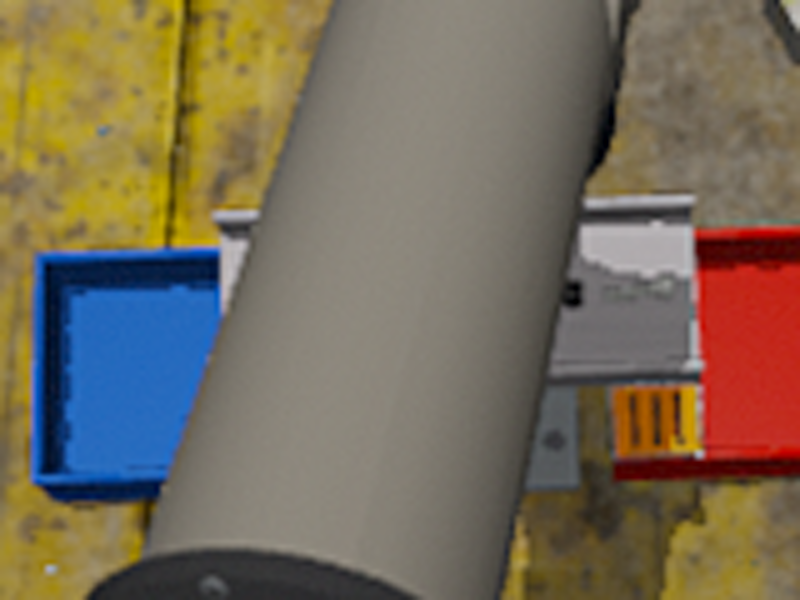

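All four parts lie on the level tray: black screw (355,322), insert (400,370), long screw (468,440) and zinc screw (525,490). I'll turn the jaws along the tray and go over the left tab.

```bash
python3 -c "
from h import *
c=np.array([.6322,.0525]);a=.066;R=np.array([[np.cos(a),-np.sin(a)],[np.sin(a),np.cos(a)]])
g=c+R@np.array([-.075,.1]);print(g)
plan((*g,.235),.066+np.pi/2)
"
```

```text
[0.55076808 0.14733587]
t 14.8 p [0.6344 0.0103 0.2497] jaw yaw 0.062 tilt [-0.006 -0.002 -1.   ] q [-0.55  0.45  0.6   1.66 -0.27  1.12  0.19] w -0.0 F [-0.7 -0.6 -0.6] n 12
0 [11.8, -6.2, 1.2] [-0.0, 0.001, 0.131]
1 [10.9, -7.7, 1.2] [-0.0, 0.001, 0.131]
2 [9.8, -9.1, 1.2] [-0.0, 0.001, 0.131]
3 [8.6, -10.3, 1.2] [-0.0, 0.001, 0.131]
4 [7.1, -11.3, 1.3] [-0.0, 0.001, 0.131]
5 [5.6, -12.1, 1.3] [-0.0, 0.001, 0.131]
6 [4.0, -12.8, 1.2] [-0.0, 0.001, 0.131]
7 [2.3, -13.2, 1.2] [-0.0, 0.001, 0.131]
8 [0.5, -13.4, 1.2] [-0.0, 0.001, 0.131]
9 [-1.2, -13.3, 1.2] [-0.0, 0.001, 0.131]
10 [-2.9, -13.0, 1.2] [-0.0, 0.001, 0.131]
11 [-4.6, -12.6, 1.2] [-0.0, 0.001, 0.131]
```

Emit:
play_rows(increments=[[12,-6,0,0,0,0.131,255],[11,-8,0,0,0,0.131,255],[10,-9,0,0,0,0.131,255],[8.5,-10,0,0,0,0.131,255],[7,-11,0,0,0,0.131,255]])

```text
clock: 15.3
tcp_pos: [0.5961, 0.0668, 0.2444]
orientation: [-2.791, -1.435, 0.025]
contact_force: [-0.5, -0.4, 0.6]
grip_width: 0.0001
```

Emit:
play_rows(increments=[[5.5,-12,0,0,0,0.131,255],[4,-13,0,0,0,0.131,255],[2,-13,0,0,0,0.131,255],[0.5,-13,0,0,0,0.131,255],[-1,-13,0,0,0,0.131,255]])

```text
clock: 15.8
tcp_pos: [0.5577, 0.1265, 0.2383]
orientation: [3.109, 0.416, -0.043]
contact_force: [-0.3, 1.1, 0.5]
grip_width: -0.0
```

Emit:
play_rows(increments=[[-3,-13,0,0,0,0.131,255],[-5,-13,0,0,0,0.131,255],[0,0,0,0,0,0,255]])

```text
clock: 16.1
tcp_pos: [0.5408, 0.1532, 0.2346]
orientation: [3.129, -0.009, -0.052]
contact_force: [0.2, -0.1, -0.4]
grip_width: -0.0003
```

```bash
python3 -c "
from h import *
plan((.5508,.1473,.18),.066-np.pi/2)
"
```

```text
t 16.1 p [0.5408 0.1532 0.2346] jaw yaw -1.576 tilt [-0.034 -0.012 -0.999] q [-1.14  0.47  1.03  1.85 -0.44  1.12 -1.53] w -0.0003 F [ 0.2 -0.1 -0.4] n 2
0 [5.9, 2.6, 27.1] [0.005, 0.017, -0.036]
1 [5.4, 3.0, 27.2] [0.005, 0.017, -0.036]
```

Emit:
play_rows(increments=[[6,3,15,0.005,0.017,-0.036,255],[4,3,15,0.005,0.017,-0.036,255],[0,0,15,0,0,0,255],[0,0,0,0,0,0,255]])

```text
clock: 16.5
tcp_pos: [0.5492, 0.1451, 0.1855]
orientation: [3.136, 0.126, -0.004]
contact_force: [0.2, 0.6, 0.5]
grip_width: 0.0
```

```bash
python3 -c "
from h import *
plan((.5508,.1473,.155),.066-np.pi/2)
from bench import grab_frame
f=grab_frame('scene');crop(f,210,370,100,220,5,'pics/i1.png')
"
```

```text
t 16.5 p [0.5492 0.1451 0.1855] jaw yaw -1.49 tilt [-0.002 -0.004 -1.   ] q [-1.07  0.51  0.95  1.9  -0.49  0.99 -1.39] w 0.0 F [0.2 0.6 0.5] n 1
0 [1.8, -2.2, 30.4] [0.003, 0.002, 0.015]
```

View pics/i1.png

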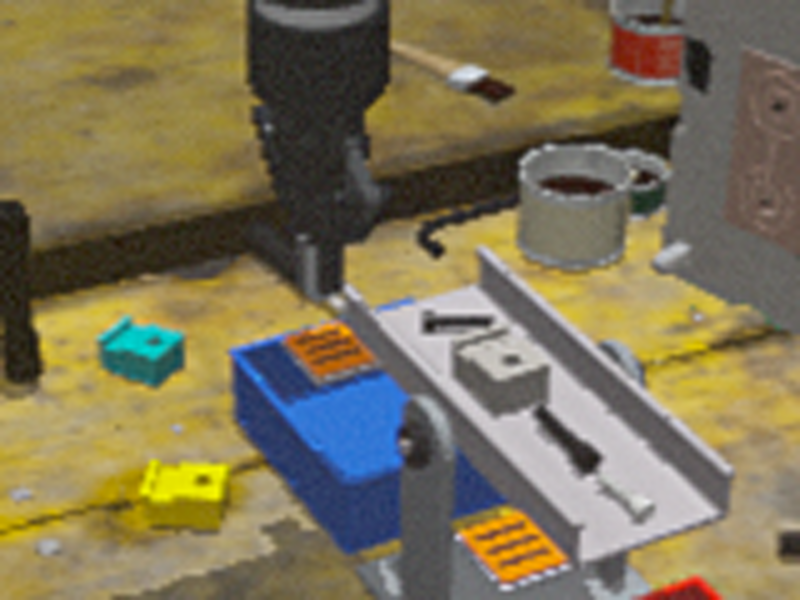

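Emit:
play_rows(increments=[[2,-5,12,0,0,0.01,255],[0,0,12,0,0,0,255],[0,0,8,0,0,0,255],[0,0,0,0,0,0,255]])

```text
clock: 16.95
tcp_pos: [0.5525, 0.1506, 0.1525]
orientation: [3.136, 0.11, -0.0]
contact_force: [-0.2, -0.8, -0.2]
grip_width: 0.0001
```

```bash
python3 -c "
from h import *
plan((.5508,.150,.145),.066-np.pi/2)
"
```

```text
t 16.95 p [0.5525 0.1506 0.1525] jaw yaw -1.501 tilt [ 0.    -0.003 -1.   ] q [-1.04  0.55  0.91  1.92 -0.54  0.93 -1.37] w 0.0001 F [-0.2 -0.8 -0.2] n 1
0 [-1.8, 0.4, 7.5] [0.003, 0.0, 0.004]
```

Emit:
play_rows(increments=[[-1,0,8,0,0,0,255],[0,0,8,0,0,0,255],[0,0,8,0,0,0,255],[0,0,8,0,0,0,255],[0,0,0,0,0,0,255]])

```text
clock: 17.45
tcp_pos: [0.5524, 0.1486, 0.1202]
orientation: [3.136, 0.108, 0.002]
contact_force: [0.3, -0.3, -0.3]
grip_width: -0.0001
```

```bash
python3 -c "
from h import *
plan((.5508,.150,.10),.066-np.pi/2)
from bench import grab_frame
f=grab_frame('scene');crop(f,210,370,100,220,5,'pics/i2.png')
"
```

```text
t 17.45 p [0.5524 0.1486 0.1202] jaw yaw -1.502 tilt [ 0.002 -0.003 -1.   ] q [-1.01  0.59  0.87  1.95 -0.58  0.87 -1.33] w -0.0001 F [ 0.3 -0.3 -0.3] n 1
0 [-1.5, -1.6, 20.2] [0.003, -0.001, 0.003]
```

View pics/i2.png

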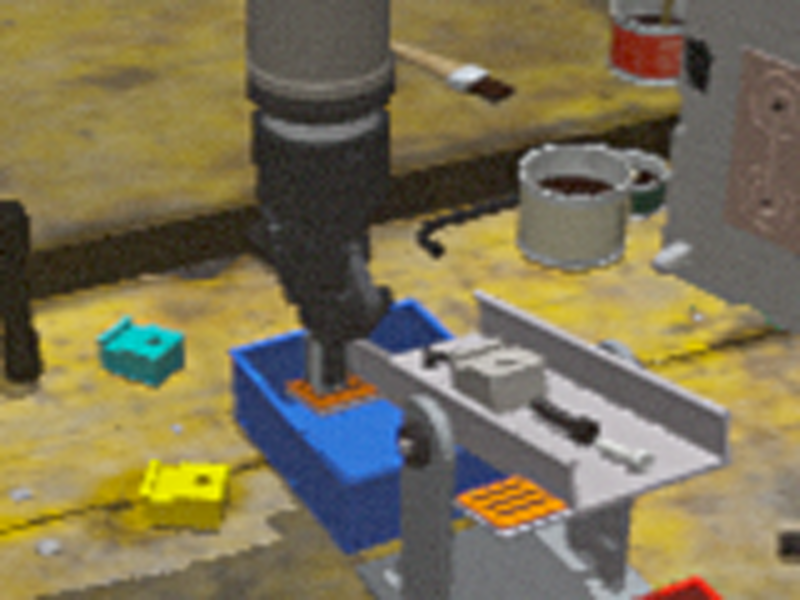

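Emit:
play_rows(increments=[[-1,0,9,0,0,0,255],[0,0,9,0,0,0,255],[0,0,8,0,0,0,255],[0,0,5,0,0,0,255],[0,0,0,0,0,0,255]])

```text
clock: 18.0
tcp_pos: [0.5551, 0.1474, 0.0919]
orientation: [3.138, 0.106, 0.014]
contact_force: [1.0, -0.1, 0.5]
grip_width: -0.0
```

Emit:
play_rows(increments=[[0,0,0,0,0,0,255],[0,0,0,0,0,0,255],[0,0,0,0,0,0,255]])

```text
clock: 18.3
tcp_pos: [0.5548, 0.148, 0.0918]
orientation: [3.138, 0.107, 0.014]
contact_force: [0.8, 0.4, -0.4]
grip_width: 0.0004
```

```bash
python3 -c "
from h import *
plan((.5508,.150,.10),.066-np.pi/2)
from bench import grab_frame
f=grab_frame('scene');crop(f,210,370,100,220,5,'pics/i3.png')
f=grab_frame('top');crop(f,150,310,100,220,5,'pics/i4.png')
"
```

```text
t 18.3 p [0.5548 0.148  0.0918] jaw yaw -1.503 tilt [ 0.009 -0.001 -1.   ] q [-0.97  0.63  0.82  1.96 -0.63  0.82 -1.3 ] w 0.0004 F [ 0.8  0.4 -0.4] n 1
0 [-3.8, -2.2, -8.2] [0.002, -0.009, 0.002]
```

View pics/i3.png

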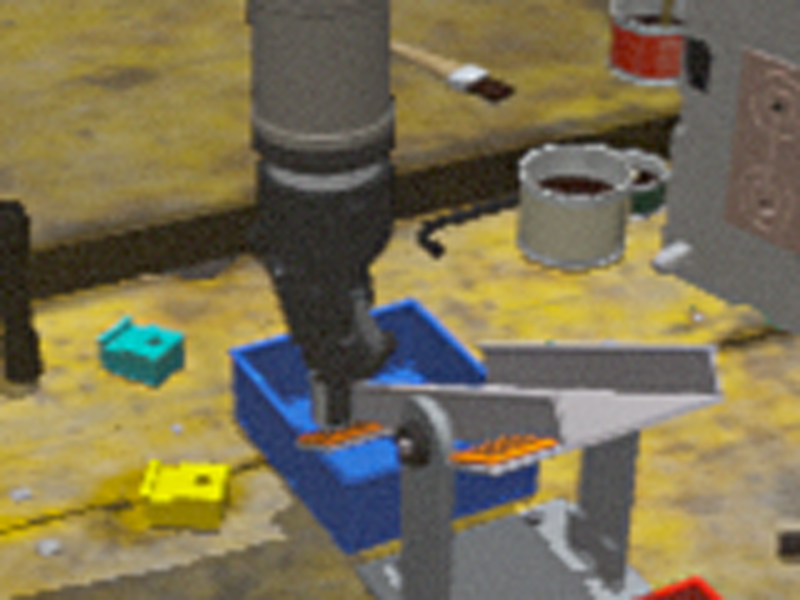

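View pics/i4.png

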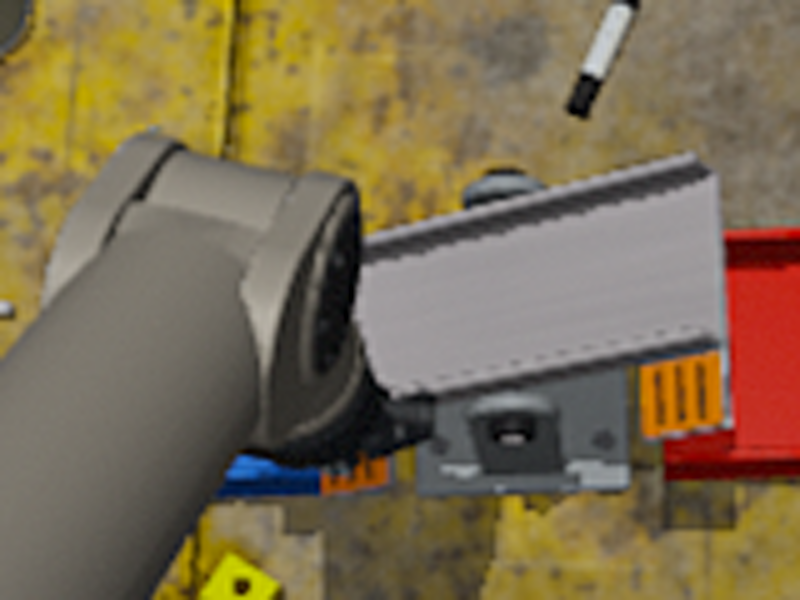

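The right part of the tray is empty and it is tilted by about 0.5 rad. Lifting off to check the whole tray and the box.

Emit:
play_rows(increments=[[0,0,-15,0,0,0,255],[0,0,-30,0,0,0,255],[0,0,-40,0,0,0,255],[0,0,-40,0,0,0,255],[0,0,-20,0,0,0,255]])

```text
clock: 18.9
tcp_pos: [0.5517, 0.1468, 0.2426]
orientation: [3.135, 0.104, 0.004]
contact_force: [0.3, 0.1, 0.3]
grip_width: 0.0001
```

```bash
python3 -c "
from h import *
c=np.array([.6322,.0525]);a=.066;R=np.array([[np.cos(a),-np.sin(a)],[np.sin(a),np.cos(a)]])
g=c+R@np.array([-.075,-.1]);print(g)
plan((*g,.25),.066-np.pi/2)
"
```

```text
[ 0.5639585  -0.05222869]
t 18.9 p [0.5517 0.1468 0.2426] jaw yaw -1.505 tilt [ 0.003 -0.005 -1.   ] q [-1.13  0.45  1.02  1.84 -0.42  1.09 -1.46] w 0.0001 F [0.3 0.1 0.3] n 5
0 [-0.2, 39.9, -1.3] [0.001, -0.001, 0.0]
1 [-0.2, 39.9, -1.3] [0.001, -0.001, 0.0]
2 [-0.2, 39.9, -1.4] [0.001, -0.001, 0.0]
3 [-0.2, 39.9, -1.4] [0.001, -0.001, 0.0]
4 [-0.2, 39.9, -1.4] [0.001, -0.001, 0.0]
```

Emit:
play_rows(increments=[[0,40,-3,0,0,0,255],[0,40,-3,0,0,0,255],[0,40,-3,0,0,0,255],[0,40,-3,0,0,0,255],[0,36,-3,0,0,0,255]])

```text
clock: 19.4
tcp_pos: [0.5684, -0.0479, 0.2677]
orientation: [-3.138, -0.124, -0.021]
contact_force: [1.2, 0.2, 1.1]
grip_width: -0.0002
```

```bash
python3 -c "
from h import *
plan((.564,-.0535,.225),.066-np.pi/2)
from bench import grab_frame
f=grab_frame('scene');crop(f,210,370,100,220,5,'pics/k1.png')
f=grab_frame('top');crop(f,150,310,100,220,5,'pics/k2.png')
"
```

```text
t 19.4 p [ 0.5684 -0.0479  0.2677] jaw yaw -1.492 tilt [ 0.013  0.001 -1.   ] q [-0.8   0.4   1.03  1.82 -0.39  1.12 -1.13] w -0.0002 F [1.2 0.2 1.1] n 1
0 [-5.4, 5.3, 42.6] [-0.0, -0.013, 0.013]
```

View pics/k1.png

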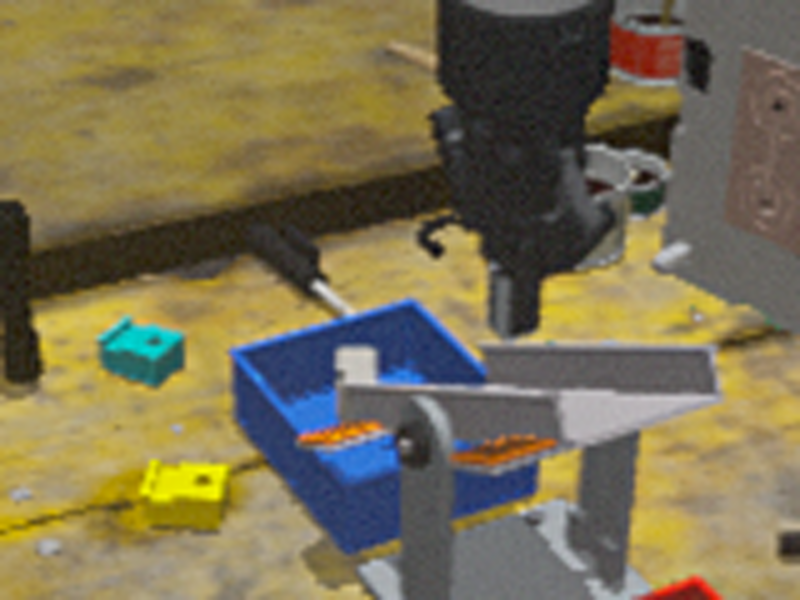

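View pics/k2.png

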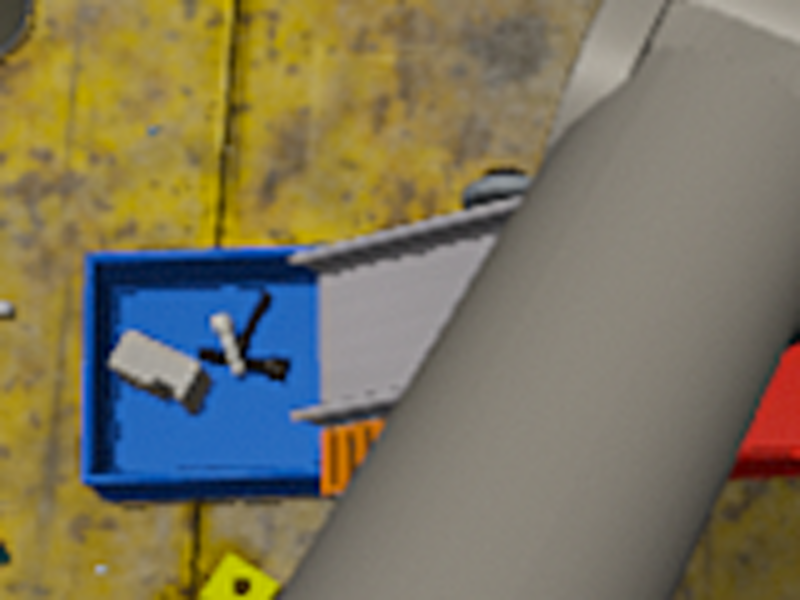

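All four parts are in the blue box: insert (160,370), long screw (245,362), short black screw (258,315) and zinc screw (228,340). Now I'll level the tray with the right tab.

Emit:
play_rows(increments=[[-5,5,14,0,-0.013,0.013,255],[0,0,14,0,0,0,255],[0,0,14,0,0,0,255],[0,0,0,0,0,0,255]])

```text
clock: 19.9
tcp_pos: [0.5627, -0.0568, 0.2236]
orientation: [3.14, 0.09, 0.0]
contact_force: [-0.2, -1.9, -0.8]
grip_width: 0.0001
```

```bash
python3 -c "
from h import *
plan((.564,-.0535,.200),.066-np.pi/2,vmax=13)
from bench import grab_frame
f=grab_frame('scene');crop(f,210,370,100,220,5,'pics/k3.png')
"
```

```text
t 19.9 p [ 0.5627 -0.0568  0.2236] jaw yaw -1.514 tilt [ 0. -0. -1.] q [-0.75  0.45  1.    1.88 -0.44  1.05 -1.09] w 0.0001 F [-0.2 -1.9 -0.8] n 2
0 [0.8, -1.6, 11.8] [0.0, -0.0, -0.004]
1 [0.8, -1.6, 11.8] [0.0, -0.0, -0.004]
```

View pics/k3.png

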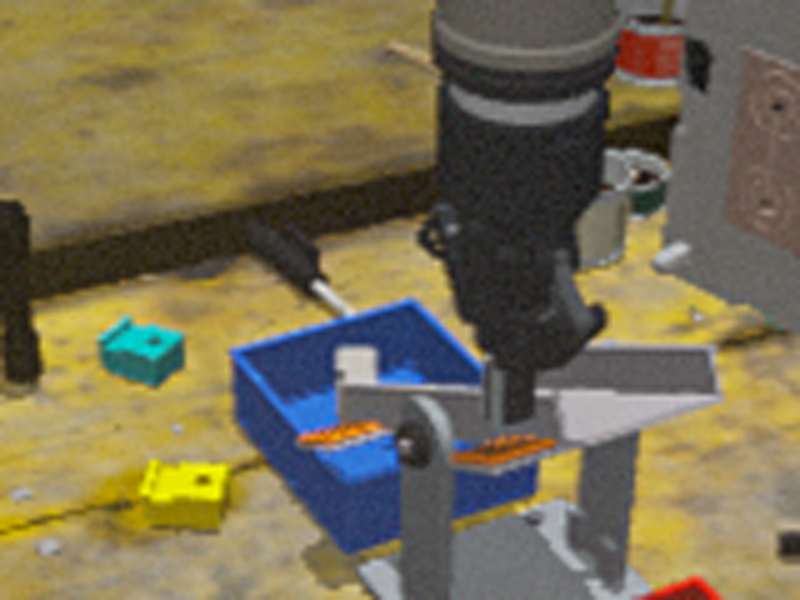

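Pressing on the tab, stopping a little short of level.

Emit:
play_rows(increments=[[0,-1,10,0,0,0,255],[0,0,10,0,0,0,255],[0,0,10,0,0,0,255],[0,0,10,0,0,0,255],[0,0,10,0,0,0,255]])

```text
clock: 20.45
tcp_pos: [0.5672, -0.0565, 0.1745]
orientation: [3.137, 0.094, 0.015]
contact_force: [-0.4, -0.8, 7.8]
grip_width: -0.0003
```

Emit:
play_rows(increments=[[0,0,10,0,0,0,255],[0,0,6,0,0,0,255],[0,0,0,0,0,0,255]])

```text
clock: 20.75
tcp_pos: [0.5681, -0.059, 0.1575]
orientation: [3.134, 0.092, 0.017]
contact_force: [-1.5, 1.4, 0.7]
grip_width: 0.0002
```

```bash
python3 -c "
from h import *
plan((.564,-.0535,.145),.066-np.pi/2,vmax=13)
from bench import grab_frame
f=grab_frame('scene');crop(f,210,370,100,220,5,'pics/k4.png')
"
```

```text
t 20.75 p [ 0.5681 -0.059   0.1575] jaw yaw -1.512 tilt [ 0.011 -0.006 -1.   ] q [-0.68  0.54  0.92  1.93 -0.53  0.92 -1.02] w 0.0002 F [-1.5  1.4  0.7] n 2
0 [-2.0, -2.9, 6.2] [0.004, -0.005, -0.004]
1 [-1.9, -2.9, 6.2] [0.004, -0.005, -0.004]
```

View pics/k4.png

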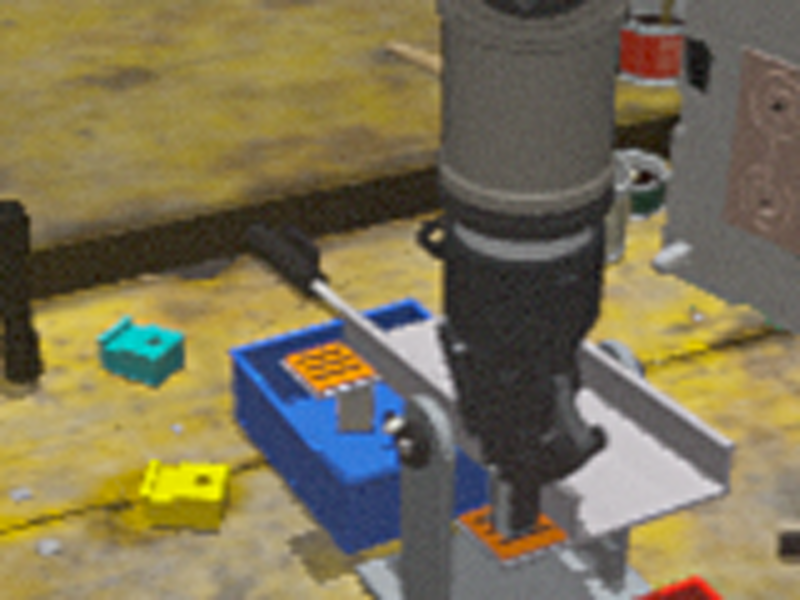

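Emit:
play_rows(increments=[[-2,0,5,0.004,-0.005,0,255],[0,0,5,0,0,0,255],[0,0,3,0,0,0,255],[0,0,0,0,0,0,255]])

```text
clock: 21.2
tcp_pos: [0.568, -0.0598, 0.1457]
orientation: [3.137, 0.093, 0.015]
contact_force: [-0.1, 0.0, 0.0]
grip_width: -0.0001
```

```bash
cat > tilt.py <<'E'
from h import *
from bench import grab_frame
def tilt():
    for n in("scene","top"):
        f=grab_frame(n);W=cloud(f);hsv=cv2.cvtColor(f["color"],cv2.COLOR_BGR2HSV)
        a=.066;q=W[...,:2]-np.array([.6322,.0525]);tx=np.cos(a)*q[...,0]+np.sin(a)*q[...,1];ty=-np.sin(a)*q[...,0]+np.cos(a)*q[...,1]
        z=W[...,2]
        m=(abs(tx)<.025)&(abs(ty)<.12)&(hsv[...,1]<60)&(z>.1)&(z<.19)
        for it in range(5):
            A=np.c_[tx[m],ty[m],np.ones(m.sum())];s=np.linalg.lstsq(A,z[m],rcond=None)[0]
            m&=abs(tx*s[0]+ty*s[1]+s[2]-z)<.006
        print(n,m.sum(),"tilt",-s[1].round(4),"z0",s[2].round(4),"ty",ty[m].min().round(3),ty[m].max().round(3))
        o=(hsv[...,0]>5)&(hsv[...,0]<22)&(hsv[...,1]>150)&(tx>-.095)&(tx<-.05)&(z>.08)&(z<.2)
        for side in(1,-1):
            mm=o&(ty*side>.08)&(ty*side<.13)
            if mm.sum()>10: print("  tab",side,mm.sum(),np.median(z[mm]).round(4))
E
python3 -c "
from tilt import *
plan((.564,-.0535,.144),.066-np.pi/2,vmax=13)
tilt()"
```

```text
t 21.2 p [ 0.568  -0.0598  0.1457] jaw yaw -1.511 tilt [ 0.01  -0.003 -1.   ] q [-0.67  0.55  0.9   1.94 -0.55  0.9  -1.  ] w -0.0001 F [-0.1  0.   0. ] n 1
0 [-3.7, -6.6, 1.6] [0.004, -0.01, -0.007]
scene 307 tilt 0.0104 z0 0.1408 ty -0.12 0.12
  tab 1 106 0.1436
  tab -1 88 0.146
top 666 tilt 0.0089 z0 0.1411 ty -0.005 0.12
  tab 1 99 0.1446
  tab -1 24 0.1468
```

Emit:
play_rows(increments=[[0,0,1.2,0,0,0,255],[0,0,0,0,0,0,255],[0,0,0,0,0,0,255]])

```text
clock: 21.6
tcp_pos: [0.5681, -0.0594, 0.1446]
orientation: [3.137, 0.094, 0.015]
contact_force: [-0.7, -0.0, 1.3]
grip_width: 0.0003
```

```bash
python3 -c "
from tilt import *
plan((.564,-.0535,.144),.066-np.pi/2,vmax=13)
tilt();tilt()"
```

```text
t 21.6 p [ 0.5681 -0.0594  0.1446] jaw yaw -1.511 tilt [ 0.01  -0.003 -1.   ] q [-0.66  0.55  0.9   1.94 -0.55  0.9  -1.  ] w 0.0003 F [-0.7 -0.   1.3] n 1
0 [-3.7, -6.1, 0.6] [0.003, -0.01, -0.006]
scene 303 tilt 0.0025 z0 0.1407 ty -0.12 0.119
  tab 1 108 0.1445
  tab -1 87 0.1454
top 668 tilt 0.0052 z0 0.1414 ty -0.007 0.12
  tab 1 114 0.1456
  tab -1 23 0.1454
scene 315 tilt 0.0038 z0 0.1407 ty -0.12 0.119
  tab 1 106 0.1446
  tab -1 89 0.1448
top 664 tilt 0.0098 z0 0.1418 ty -0.007 0.12
  tab 1 110 0.1453
  tab -1 23 0.1463
```

Level to a few mrad. Now lifting off and moving clear for the final look.

Emit:
play_rows(increments=[[0,0,-15,0,0,0,255],[0,0,-35,0,0,0,255],[0,0,-40,0,0,0,255],[0,0,-40,0,0,0,255],[0,0,-40,0,0,0,255]])

```text
clock: 22.3
tcp_pos: [0.5628, -0.0583, 0.3181]
orientation: [3.137, 0.092, -0.003]
contact_force: [1.1, 0.3, 0.7]
grip_width: -0.0001
```

Emit:
play_rows(increments=[[0,40,0,0,0,0,255],[0,45,0,0,0,0,255],[0,45,0,0,0,0,255],[0,45,0,0,0,0,255],[0,45,0,0,0,0,255]])

```text
clock: 22.8
tcp_pos: [0.5848, -0.2735, 0.3303]
orientation: [-3.139, -0.127, -0.021]
contact_force: [0.2, -0.1, 0.3]
grip_width: -0.0003
```

Emit:
play_rows(increments=[[0,45,0,0,0,0,255],[0,20,0,0,0,0,255],[0,0,0,0,0,0,255],[0,0,0,0,0,0,255],[0,0,0,0,0,0,255]])

```text
clock: 23.3
tcp_pos: [0.5865, -0.3476, 0.3347]
orientation: [3.135, 0.111, 0.021]
contact_force: [-0.7, 0.9, -0.0]
grip_width: -0.0003
```

```bash
python3 -c "
from tilt import *
tilt();tilt()
from bench import r
o=r.get_obs();print(o['clock'],o['qvel'],o['contact_force'])
for n in('scene','top'):
    f=grab_frame(n);cv2.imwrite(f'pics/z_{n}.png',f['color'])
crop(f,90,290,120,270,4,'pics/z_c.png')
"
```

```text
scene 866 tilt 0.0032 z0 0.1406 ty -0.12 0.12
  tab 1 106 0.1442
  tab -1 145 0.1451
top 1530 tilt 0.0048 z0 0.1413 ty -0.12 0.12
  tab 1 134 0.145
  tab -1 112 0.1458
scene 870 tilt 0.0027 z0 0.1407 ty -0.12 0.12
  tab 1 104 0.1443
  tab -1 149 0.1452
top 1526 tilt 0.005 z0 0.1413 ty -0.12 0.12
  tab 1 130 0.1448
  tab -1 116 0.1459
23.5 [ 0.00414604  0.00378135 -0.00036215 -0.00106457 -0.00085137 -0.00025787
  0.00016594] [0.35329466 0.56961873 0.16606539]
```

View pics/z_scene.png

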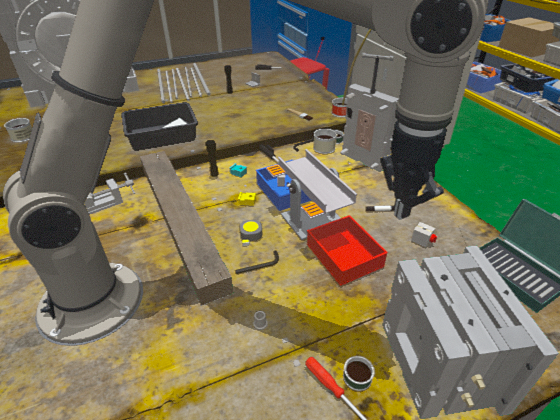

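View pics/z_c.png

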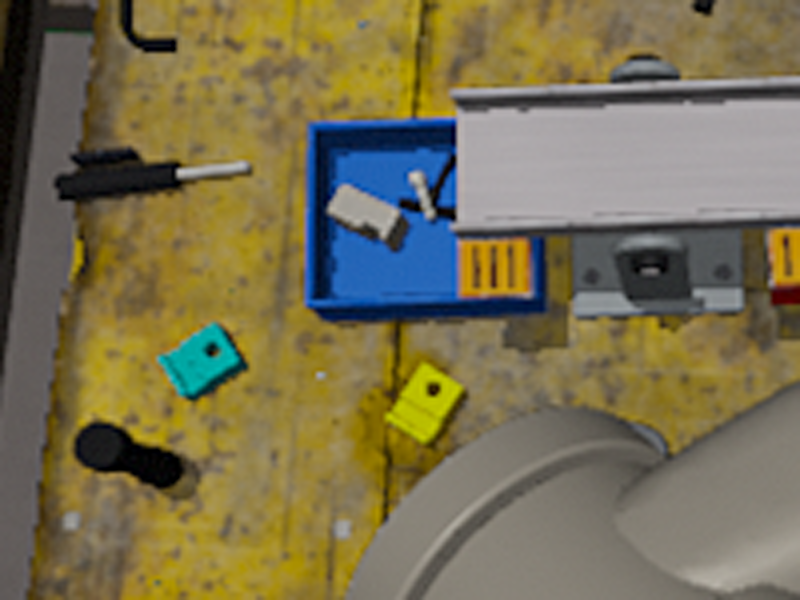

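View pics/z_top.png

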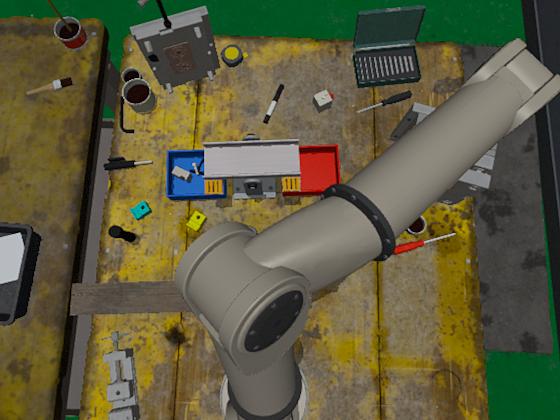

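The tray is empty and level, all four parts are in the blue box around (365,215) to (440,190), the red box is empty, and the torch and bushing are standing. Handing in.

```bash
python3 -c "
from bench import r
print(r.hand_in())"
```

```text
the job is handed in; nothing more can be done
None
```

The job is done and handed in at about 23.6 s of the 64 s allowed. I laid the insert and the long black screw on the level tray beside the two short screws. Then I pressed the left orange tab down until all four parts slid off, and pressed the right tab to bring the tray back level.

**Last checks**
- **Boxes:** all four parts were visible in the blue box once the arm was clear of it, and the red box was empty.
- **Tray level:** I measured a tilt of about 0.003 rad from one camera and 0.005 rad from the other, which is within the noise of the measurement.
- **Other things:** the torch and bushing were still standing. The tape measure, hex key and the turquoise and yellow look-alikes looked unmoved, though I judged those by eye and did not measure them.
- **Forces:** the highest contact force I saw at the ends of moves was about 8 N, while pressing the right tab. I did not log forces during the moves.

**What disagreed**
- The two cameras placed things 2 to 5 mm apart, so I averaged them or used points that agreed in both.
- The arm drifted by up to about 10 mm on some longer moves; I corrected that before each grasp and placing.
- The gripper read about 6 mm on the long screw's 8 mm shank, but it held.

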